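# Clear and load the dry bath and set its click-stop dial

## Robot

A 7-joint arm with a two-finger parallel gripper is mounted at the origin on a cart in front of the work surface, level with it; the furniture and walls round the work are solid. World frame = base frame: x ahead of the robot, y to its left, z up, the work surface at z = 0. Lengths are in m, angles in rad, forces in N, time in s.
With the tool pointing down it reaches from about 0.425 to 0.925 m from the base axis. Payload 6.8 kg.
Tool frame: the origin (TCP) lies at the very end of the fingers, on their centre line; the grasp point (between the pads) lies 19 mm behind it (hold_point_z is the distance from the TCP to the grasp point, in m); z points along the fingers, y is the direction in which the jaws open and shut (so a half turn about z gives the same grasp; the last joint's range is limited). The gripper opens to 85 mm and grips with 20 to 120 N. Pads are 22 mm wide; open, the fingers measure 114 mm over their backs; the gripper's body (76 mm by 85 mm) begins 54 mm behind the grasp point. The pads swing forward as they close: fully open they stand 13 mm farther back than shut.
Start: joints at [-1.233, 0.477, 0.022, 1.555, -0.011, 1.109, -0.083], TCP at [0.291, 0.609, 0.201] pointing down, gripper open.
Joint ranges: [-2.96, 2.96], [-0.34, 2.1], [-1.41, 1.46], [0.24, 2.44], [-1.37, 4.51], [0.17, 1.92], [-2.96, 2.96]. Speed limits (rad/s): [2.39, 2.39, 3.14, 3.14, 3.14, 3.14, 3.14].

## Interface

Orientations are given as a unit quaternion [w, x, y, z].
In Python, from station import get_obs, read_camera, calibration, hand_in, regions_of, hold_point_z gives the robot as it stands.
- The arm moves only by the tool send_rows, never from a script. Its argument "motion" is text: rows parted by semicolons, each of 7 numbers parted by spaces: the shift along the world's x, y, z in cm, then the turn, a rotation vector about the world's x, y, z in degrees, then the closure, from 0 (fully open) to 1 (shut). In form: dx dy dz rx ry rz fingers; .... A call has 1 to 20 rows; each row shifts and turns the pose as measured when the row begins; what a row does not reach is not made up. A row lasts 1/12 s, in which the tool goes at most 41.7 mm and 7.16 degrees, less where a joint would pass 70% of its speed; a pose out of reach is approached as far as the arm can. A call is refused whole if a number of a shift passes 4.17 or a number of a turn 7.16, either way. A call with a gripper value outside its range is refused whole. The fingers move at their own pace and stop on an object; "newtons" is the grip in N (left out, the last holds). Time passes only in rows, so rows that do not move let the fingers close. It gives the time, the measured TCP pose, the force and the opening at its end, in the units of the state.
- get_obs(): the state, without advancing time (a new reading comes with each control period).
- read_camera(name): name is "side" or "top" or "wrist"; returns the picture (420x560x3 uint8, red, green, blue); there is no depth.
- calibration(name): a dict with "mtx" (3x3 intrinsics, pixels), "k1" (the pictures are not rectified: a ray, as slopes to the right and down, at radius r is drawn at 1 + k1 r^2 times it, then the intrinsics apply), "R" (3x3) and "t" (3): a world point X has camera coordinates R X + t; the wrist camera has in their place "hand_eye" (4x4, takes a point from camera to tool coordinates, whose origin is the TCP and whose axes are the flange's). Camera axes: x right, y down, z forward; pixel columns grow to the right and rows downward; lengths in m; the calibration is good to about 2 mm. A picture is of the moment at which its call begins: read the wrist's pose just before it. calibration takes no time and is no camera call.
- hand_in(): hands the job in, once; it reports no verdict.
Trained networks look in the newest picture that a camera, given by its name, has taken for a name from the list of things; names that differ only in an ending like _2 or _b are one class to them, and where a whole thing is asked for, a point or a joint stands for the part that bears it (a point fixed in the world has none). Each returns a list of dicts, best first, with "conf" (0 to 1); they miss things now and then, are a little off and sometimes report something else, mostly with a low value. They report only what shows in the picture. A call takes as long as a camera call. They do not tell look-alikes from the thing itself.
- regions_of(thing, camera): "region" (420x560 bool, what is visible of it) and "point" ([column, row] in pixels, amid what is visible of it).
The state is a dict: "t": time; "q": joint angles; "joint_vel": joint speeds; "joint_torque": joint torques, N m; "eef_pos": TCP position; "tool_rot": TCP orientation; "contact_force": force on the tool from outside, world axes, zero at the start; "torque": the same for the moment, N m; "gripper_width": opening from 0.0 (shut) to 1.0 (fully open).
Only numpy, scipy, OpenCV 4.12 (cv2) and the standard library are available. Lean on these libraries where they do the work, as an engineer would, in place of code of your own. Each camera call takes 0.05 s, during which the arm holds its last target.

## Task

First take the black blank out of the dry bath and set it down flat, grip rib up, on the worktop clear of the bath. Then put every aluminium tube block that stands on the worktop into a pocket of its own, with its notched corner at the pocket's key so that it sits fully home, flat and square; once all are in, turn the dial clockwise until it clicks in at the stop with the long white mark, and let go. Leave the flask and the jar where they stand.

Things in the scene. Friction and masses are not known exactly. Their poses are not given: they have to be found in the camera images.
- station: Dry bath fixed to the worktop: grey housing 184 mm (x) by 305 mm (y), 45 mm high; origin on its underside, 12.5 mm left (+y) of the middle; x to its back, y to its left, z up. Left part: four pockets, two rows of two, each 52 (x) by 76 mm (y), floor 25 and rim 45 mm above the worktop, mouth bevelled 4 mm. Right part: flat deck with the dial. The worktop just beyond its right end is free.
- pocket_0 (a point): Where a block's centre lies when it is fully home in the front left pocket: 27.5 mm above the pocket floor, 7.5 mm above the rim. Axes as the station's; a seated block has the same axes. In the pocket's front left corner (-x, +y) stands a square key post (11 x 11 mm, 16 mm high) that the block's notch fits round, so a block goes home one way round only.
- pocket_1 (a point): Where a block's centre lies when it is fully home in the front right pocket: 27.5 mm above the pocket floor, 7.5 mm above the rim. Axes as the station's; a seated block has the same axes. In the pocket's front left corner (-x, +y) stands a square key post (11 x 11 mm, 16 mm high) that the block's notch fits round, so a block goes home one way round only.
- pocket_2 (a point): Where a block's centre lies when it is fully home in the back left pocket: 27.5 mm above the pocket floor, 7.5 mm above the rim. Axes as the station's; a seated block has the same axes. In the pocket's front left corner (-x, +y) stands a square key post (11 x 11 mm, 16 mm high) that the block's notch fits round, so a block goes home one way round only.
- pocket_3 (a point): Where a block's centre lies when it is fully home in the back right pocket: 27.5 mm above the pocket floor, 7.5 mm above the rim. Axes as the station's; a seated block has the same axes. In the pocket's front left corner (-x, +y) stands a square key post (11 x 11 mm, 16 mm high) that the block's notch fits round, so a block goes home one way round only.
- block_0_mid (a point): Centre (27.5 mm above the underside) of an aluminium tube block, 48 (x) by 72 (y) by 55 mm high, 0.3 kg, six round wells in its top (z up), its (-x, +y) corner cut away over the full height by a 15 x 15 mm notch. Stands turned up to 0.8 rad from the world axes; may be absent. All alike; any fits any pocket with 2 mm play a side; when home its upper 35 mm stand above the rim.
- block_1_mid (a point): Centre (27.5 mm above the underside) of an aluminium tube block, 48 (x) by 72 (y) by 55 mm high, 0.3 kg, six round wells in its top (z up), its (-x, +y) corner cut away over the full height by a 15 x 15 mm notch. Stands turned up to 0.8 rad from the world axes; may be absent. All alike; any fits any pocket with 2 mm play a side; when home its upper 35 mm stand above the rim.
- block_2_mid (a point): Centre (27.5 mm above the underside) of an aluminium tube block, 48 (x) by 72 (y) by 55 mm high, 0.3 kg, six round wells in its top (z up), its (-x, +y) corner cut away over the full height by a 15 x 15 mm notch. Stands turned up to 0.8 rad from the world axes; may be absent. All alike; any fits any pocket with 2 mm play a side; when home its upper 35 mm stand above the rim.
- block_3_mid (a point): Centre (27.5 mm above the underside) of an aluminium tube block, 48 (x) by 72 (y) by 55 mm high, 0.3 kg, six round wells in its top (z up), its (-x, +y) corner cut away over the full height by a 15 x 15 mm notch. Stands turned up to 0.8 rad from the world axes; may be absent. All alike; any fits any pocket with 2 mm play a side; when home its upper 35 mm stand above the rim.
- dial_grip (a point): Grip point of the dial: on its vertical axis, 33 mm above the deck (deck 45 mm above the worktop). Black bar grip 56 mm long, 12 mm thick, standing 12 to 42 mm above the deck on a star wheel with nine round lobes, 85 mm across, whose top is 12 mm above the deck. x points along the bar to its pointer end (white line).
- dial (a joint): Dial angle (rad), grows clockwise from above. A sprung pawl holds it at stops 0.698 (40 deg) apart: 0, 0.698, 1.396, 2.094, 2.793, 3.491, each with a white deck mark; that at 2.094 is long and wide. Pointer at 0: 280 deg counter-clockwise from station +x. Turns both ways with about 0.06 N m; let go within 0.25 of a stop it settles there. Starts at one of the first two stops.
- flask: Conical glass flask, loose, 80 mm across and 119 mm tall, origin under its centre. Not part of the job.
- jar: Specimen jar with screw lid, loose, 64 mm across and 75 mm tall, origin under its centre. Not part of the job.
- blank_grip (a point): Centre of the grip rib of the blank: a black plastic plate 48 (x) by 72 (y) by 20 mm, notched like the blocks, 0.1 kg, with an upright rib 12 mm thick (x), 50 mm long (y) and 28 mm high on its middle; this point is 34 mm above its underside, 14 mm above its plate. It starts home in the back right pocket, its plate level with the rim. Axes as the station's, z up.
There are look-alikes about, which are no part of the job. What is shaped like the part that bears block_2_mid but blue is not meant.

How it is judged:
By the outcome, as a careful person would: the job done as asked, in the order asked, and still so for the second after the job is handed in, with the robot touching nothing.
Of block_0, block_1, block_2, block_3 only 3 to 4 are there at a start; the rules pass over those that are not, and their reading is None.
At some moment in a run one of block_0, block_1, block_2, block_3 may be knocked a few centimetres aside while the robot is not near it.
It also fails if it takes over 208 s, if anything falls off the work surface, if the arm or the gripper's body presses on something with over 40 N, if the wrist force passes 120 N, or if a joint passes its speed limit or range.

## Working session

There is one attempt and no reset: what is moved stays moved. The work goes in short steps, Python scripts to look and compute and a tool call to move; the robot and the scene stay as the last step left them, time stands still between calls to the robot, and variables do not carry over. Pictures are saved under pics/ and viewed, and the job is handed in when it is done.

Besides the shell and the picture viewer there is one more tool, called after "Emit:" in YAML: its name, and indented under it one key for each argument. send_rows: Moves the arm, as the interface text tells. Its arguments: {"type":"object","properties":{"motion":{"type":"string"},"newtons":{"type":"number"}},"required":["motion"]}

```bash
ls; mkdir -p pics
python3 - <<'E'
from station import *
import cv2
o=get_obs(); print({k:(v if not hasattr(v,'round') else v) for k,v in o.items()})
print(hold_point_z)
for n in ["side","top","wrist"]:
    im=read_camera(n); cv2.imwrite(f"pics/{n}0.png",im[:,:,::-1]); print(n,calibration(n))
E
```

```text
pics
{'t': 0.0, 'q': array([-1.23307725,  0.47783069,  0.02234117,  1.55646826, -0.01148432,
        1.10926332, -0.08307489]), 'joint_vel': array([ 7.49050958e-04, -1.50154707e-03, -5.12675920e-04, -9.97230887e-05,
        9.95248898e-04,  1.69281953e-05, -1.66557531e-04]), 'joint_torque': array([-3.45378066e-04, -5.96456301e+01,  1.60770155e+00, -2.81190705e+01,
        1.23698512e-02,  9.49195353e-03,  8.08983344e-06]), 'eef_pos': array([0.29080177, 0.60842949, 0.19999818]), 'tool_rot': array([-1.28421518e-04,  2.21042533e-01,  9.75263734e-01, -9.11669237e-04]), 'contact_force': array([-0.6757613 , -1.02041047,  0.02545404]), 'torque': array([ 0.01163702, -0.04422753, -0.01302783]), 'gripper_width': 1.0025506622831883}
0.0187
side {'mtx': array([[497.86244912,   0.        , 276.86856005],
       [  0.        , 497.86244912, 216.72032608],
       [  0.        ,   0.        ,   1.        ]]), 'k1': -0.054979860701029996, 'R': array([[ 0.85853847, -0.51235726, -0.02004322],
       [-0.3357505 , -0.53220133, -0.77719582],
       [ 0.38753489,  0.67398203, -0.62893953]]), 't': array([-
[... 284 characters left out ...]
,
       [-0.99686414, -0.00197082, -0.07910756],
       [ 0.07907541,  0.01302609, -0.99678353]]), 't': array([0.0864522 , 0.58214953, 1.38781935])}
wrist {'mtx': array([[353.76877146,   0.        , 278.65213753],
       [  0.        , 353.76877146, 205.8409164 ],
       [  0.        ,   0.        ,   1.        ]]), 'k1': -0.03601652749371258, 'hand_eye': array([[ 2.46155026e-04, -9.62683265e-01, -2.70630506e-01,
         6.79747923e-02],
       [ 9.99999624e-01,  1.19811914e-05,  8.66941591e-04,
        -3.82166080e-04],
       [-8.31347685e-04, -2.70630617e-01,  9.62682906e-01,
        -1.72079873e-01],
       [ 0.00000000e+00,  0.00000000e+00,  0.00000000e+00,
         1.00000000e+00]])}
```

View pics/top0.png

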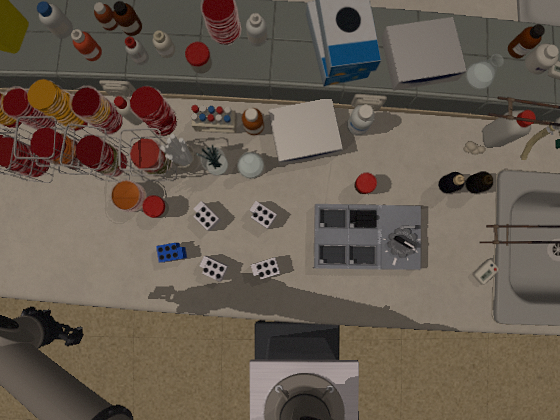

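View pics/side0.png

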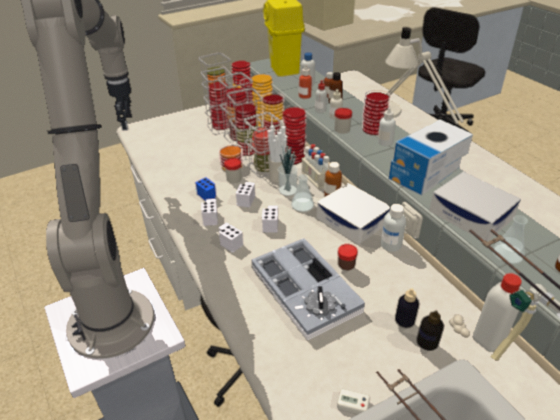

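View pics/wrist0.png

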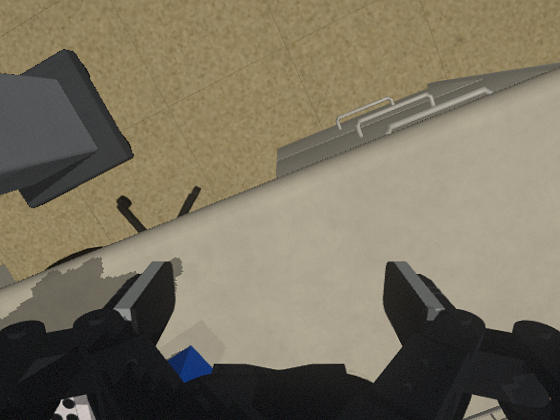

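```bash
cat > h.py <<'E'
from station import *
import numpy as np, cv2
from scipy.spatial.transform import Rotation as Rn
from scipy.optimize import least_squares
def q2R(q): return Rn.from_quat([q[1],q[2],q[3],q[0]]).as_matrix()
def cam(n,obs=None):
    c=calibration(n)
    if n=="wrist":
        o=obs or get_obs(); T=np.eye(4);T[:3,:3]=q2R(o["tool_rot"]);T[:3,3]=o["eef_pos"]
        M=np.linalg.inv(T@c["hand_eye"]); return c["mtx"],c["k1"],M[:3,:3],M[:3,3]
    return c["mtx"],c["k1"],np.array(c["R"]),np.array(c["t"])
def proj(C,X):
    K,k,R,t=C; X=np.atleast_2d(X); return cv2.projectPoints(X.astype(float),cv2.Rodrigues(R)[0],t.astype(float),K,np.array([k,0,0,0.]))[0][:,0]
def back(C,uv,z):
    K,k,R,t=C; uv=np.atleast_2d(uv).astype(float)
    s=cv2.undistortPoints(uv[:,None],K,np.array([k,0,0,0.]))[:,0]
    d=np.c_[s,np.ones(len(s))]@R; c=-R.T@t
    return c+d*((z-c[2])/d[:,2])[:,None]
def snap(n,name=None):
    o=get_obs(); im=read_camera(n); C=cam(n,o)
    if name: cv2.imwrite(f"pics/{name}.png",im[:,:,::-1])
    return im,C,o
def yaw(o):
    R=q2R(o["tool_rot"]); return np.degrees(np.arctan2(R[1,1],R[0,1])), R[:,2]
E
python3 - <<'E'
from h import *
for n in ["top","side"]:
    im,C,o=snap(n)
    vis=im[:,:,::-1].copy()
    for th in ["station","block_0_mid","dial","flask","jar","blank_grip"]:
        for r in regions_of(th,n):
            m=r["region"].astype(np.uint8); p=r["point"]
            print(n,th,round(r["conf"],2),np.round(p),m.sum(),np.round(back(C,p,0.05)[0],3))
            if r["conf"]>.5:
                vis[m>0]=vis[m>0]//2+np.array([0,127,0],np.uint8)
                np.save(f"pics/{n}_{th}_{int(p[0])}.npy",m)
    cv2.imwrite(f"pics/{n}_reg.png",vis)
E
```

```text
top station 0.78 [364. 240.] 6466 [ 0.504 -0.169  0.05 ]
top block_0_mid 0.87 [262. 269.] 392 [0.42 0.12 0.05]
top dial 0.7 [405. 242.] 629 [ 0.496 -0.288  0.05 ]
top dial 0.63 [216. 267.] 486 [0.425 0.251 0.05 ]
top flask 0.86 [252. 166.] 568 [0.715 0.15  0.05 ]
top blank_grip 0.57 [362. 219.] 409 [ 0.563 -0.165  0.05 ]
side station 0.79 [305. 290.] 5804 [ 0.491 -0.215  0.05 ]
side block_0_mid 0.69 [231. 236.] 475 [0.417 0.09  0.05 ]
side block_0_mid 0.33 [207. 213.] 391 [0.404 0.237 0.05 ]
side dial 0.84 [320. 303.] 636 [ 0.497 -0.278  0.05 ]
side flask 0.75 [302. 199.] 561 [0.71  0.134 0.05 ]
side jar 0.92 [233. 170.] 379 [0.589 0.413 0.05 ]
side blank_grip 0.72 [320. 270.] 322 [ 0.567 -0.175  0.05 ]
```

Emit:
send_rows:
  motion: "1.4 -2.5 1.2 0 0 -5 0;1.4 -3 1.2 0 0 -5 0;1.4 -3.3 1.2 0 0 -5 0;1.4 -3.3 1.2 0 0 -5 0;1.4 -3.3 1.2 0 0 -5 0;1.4 -3.3 1.2 0 0 -5 0;1.4 -3.3 1.2 0 0 -5 0;1.4 -3.3 1.2 0 0 -5 0;1.4 -3.3 1.2 0 0 -5 0;1.4 -3.3 1.2 0 0 -5 0;1.4 -3.3 1 0 0 -5 0;1.4 -3 0 0 0 -5 0;1 -2 0 0 0 -4 0;0 0 0 0 0 0 0"

```text
t: 2.02
eef_pos: [0.4691, 0.187, 0.3377]
tool_rot: [-0.003, 0.723, 0.691, 0.006]
contact_force: [0.1, 0.0, 0.8]
gripper_width: 1.001
```

Run:
```python
from h import *
im,C,o=snap("wrist","w1")
print(o['t'],o['eef_pos'],yaw(o),o['q'],o['contact_force'])
```

```text
2.0167 [0.46913401 0.18695426 0.33769918] (np.float64(-2.5378330778966487), array([ 0.00507712,  0.01178409, -0.99991768])) [-0.87942795  0.06847143  0.41051953  1.79447952 -0.03713334  1.27463976
 -0.50350058] [0.0645495  0.04876333 0.8340155 ]
```

View pics/w1.png

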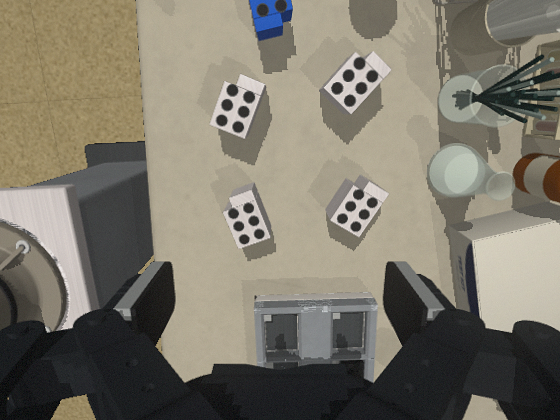

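Run:
```python
from h import *
im=cv2.imread("pics/w1.png")
c=im[30:270,190:410]; cv2.imwrite("pics/w1z.png",cv2.resize(c,None,fx=2.5,fy=2.5,interpolation=cv2.INTER_CUBIC))
```

```text
(no output)
```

View pics/w1z.png

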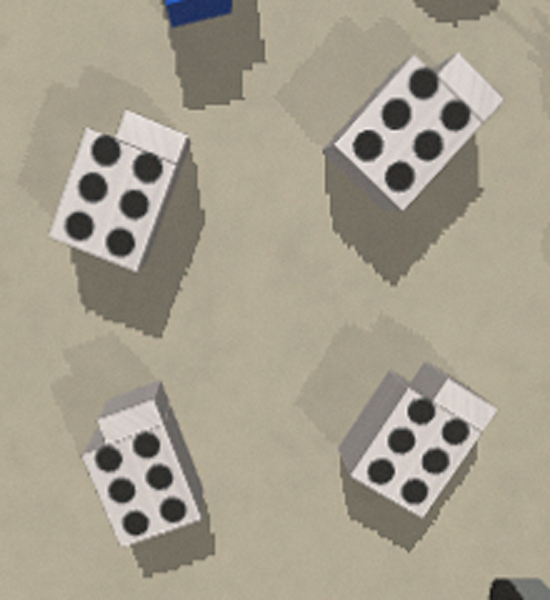

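```bash
cat >> h.py <<'E'
OUT=np.array([[-.024,-.036],[.024,-.036],[.024,.036],[-.009,.036],[-.009,.021],[-.024,.021]])
def blockpts(p,z,outline=OUT):
    x,y,a=p; c,s=np.cos(a),np.sin(a)
    q=outline@np.array([[c,s],[-s,c]])+[x,y]
    return np.c_[q,np.full(len(q),z)]
def polymask(uv,shape,S=4):
    m=np.zeros((shape[0],shape[1]),np.uint8)
    cv2.fillPoly(m,[np.round(uv*16).astype(np.int32)],255,cv2.LINE_AA,4); return m/255.
def fitblock(im,C,p0,z=.055,thr=None,outline=OUT,verbose=0):
    """IoU fit of bright top"""
    g=im.min(axis=2).astype(np.uint8)
    uv=proj(C,blockpts(p0,z,outline)); x0,y0=np.maximum(uv.min(0)-25,0).astype(int); x1,y1=(uv.max(0)+25).astype(int)
    sub=g[y0:y1,x0:x1]
    if thr is None: thr=cv2.threshold(sub,0,255,cv2.THRESH_OTSU)[0]
    b=(sub>thr).astype(np.uint8)
    n,l,st,_=cv2.connectedComponentsWithStats(b)
    cx=(uv.mean(0)-[x0,y0])
    k=1+np.argmax(st[1:,4]); b=(l==k).astype(np.uint8)
    cs,_=cv2.findContours(b,cv2.RETR_EXTERNAL,cv2.CHAIN_APPROX_NONE); b[:]=0
    cv2.drawContours(b,cs,-1,1,-1)
    from scipy.optimize import minimize
    off=np.array([x0,y0])
    S=np.array([.01,.01,.1])
    f=lambda v: np.abs(polymask(proj(C,blockpts(p0+v*S,z,outline))-off,b.shape)-b).sum()/b.sum()
    best=None
    for a in (0,-1,1):
        r=minimize(f,[0,0,a],method="Nelder-Mead",options=dict(initial_simplex=np.array([[0,0,a],[1,0,a],[0,1,a],[0,0,a+1.]]),xatol=1e-3,fatol=1e-5))
        if best is None or r.fun<best.fun: best=r
    return p0+best.x*S,best.fun,thr
E
python3 - <<'E'
from h import *
o=get_obs(); im=cv2.imread("pics/w1.png")[:,:,::-1]; C=cam("wrist",o)
vis=im[:,:,::-1].copy()
for nm,uv,a in [("A",(238,107),-20),("B",(356,83),-42),("C",(247,218),17),("D",(358,209),-33)]:
    x=back(C,uv,.055)[0]
    p,e,t=fitblock(im,C,np.array([x[0],x[1],np.radians(a)]))
    print(nm,p[:2].round(4),np.degrees(p[2]).round(2),round(e,3),t)
    cv2.polylines(vis,[np.round(proj(C,blockpts(p,.055))*16).astype(np.int32)],True,(0,0,255),1,cv2.LINE_AA,4)
c=vis[30:270,190:410]; cv2.imwrite("pics/w1f.png",cv2.resize(c,None,fx=2.5,fy=2.5,interpolation=cv2.INTER_CUBIC))
E
```

```text
A [0.4004 0.2934] -15.61 0.751 121.0
B [0.5667 0.306 ] -51.1 0.786 120.0
C [0.4103 0.155 ] 13.83 0.819 116.0
D [0.567  0.1616] -40.02 0.832 115.0
```

View pics/w1f.png

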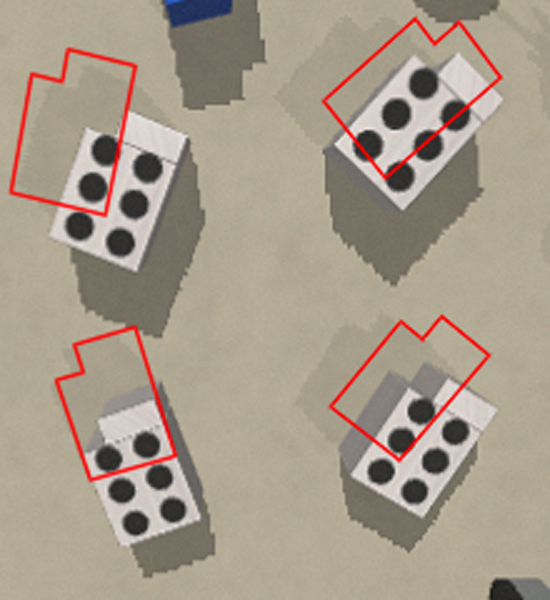

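```bash
cat > fb.py <<'E'
from h import *
import sys
def run(im,C,lst,thr,out,crop,z=.055,fx=2.5):
    vis=im[:,:,::-1].copy(); R=[]
    for nm,uv,a in lst:
        x=back(C,uv,z)[0]
        p,e,t=fitblock(im,C,np.array([x[0],x[1],np.radians(a)]),z,thr)
        R.append(p)
        print(nm,p[:2].round(4),np.degrees(p[2]).round(2),round(e,3),t)
        cv2.polylines(vis,[np.round(proj(C,blockpts(p,z))*16).astype(np.int32)],True,(0,0,255),1,cv2.LINE_AA,4)
    x0,x1,y0,y1=crop
    cv2.imwrite(f"pics/{out}.png",cv2.resize(vis[y0:y1,x0:x1],None,fx=fx,fy=fx,interpolation=cv2.INTER_CUBIC))
    return R
E
python3 - <<'E'
from fb import *
o=get_obs(); im=cv2.imread("pics/w1.png")[:,:,::-1]; C=cam("wrist",o)
g=im.min(axis=2); print(g[80:83,240:252], g[150,160:170], g[112:118,228:250])
run(im,C,[("A",(238,107),-20),("B",(356,83),-42),("C",(247,218),17),("D",(358,209),-33)],182,"w1g",(190,410,30,270))
E
```

```text
[[204 208 209 207 206 212 211 213 212 212 206 214]
 [204 210 211 210 208 207 212 214 209 206 204 207]
 [205 207 210 207 207 210 214 211 213 211 208 206]] [147 148 147 147 148 149 144 148 152 148] [[208 205 202 201 200 202 202 206 206 165  84  45  47  46  48  44  46  42
   47  43  56 134]
 [204 203 200 202 198 203 200 208 205 179 101  45  42  45  41  48  51  46
   50  44  59 153]
 [203 199 201 199 199 202 202 206 202 206 138  65  46  47  46  47  39  44
   44  45  74 163]
 [202 202 202 199 200 200 204 205 198 200 180 124  67  46  45  46  45  42
   47  51 141 188]
 [201 201 202 200 202 200 206 203 200 197 203 187 128  71  54  51  51  55
   86 137 192 195]
 [204 202 198 200 202 204 206 199 194 199 201 211 181 155 129 108  99 140
  164 197 195 196]]
A [0.4206 0.2663] -25.2 0.285 182
B [0.57   0.2907] -42.64 0.541 182
C [0.4208 0.1152] 18.13 0.196 182
D [0.5745 0.1274] -33.38 0.309 182
```

View pics/w1g.png

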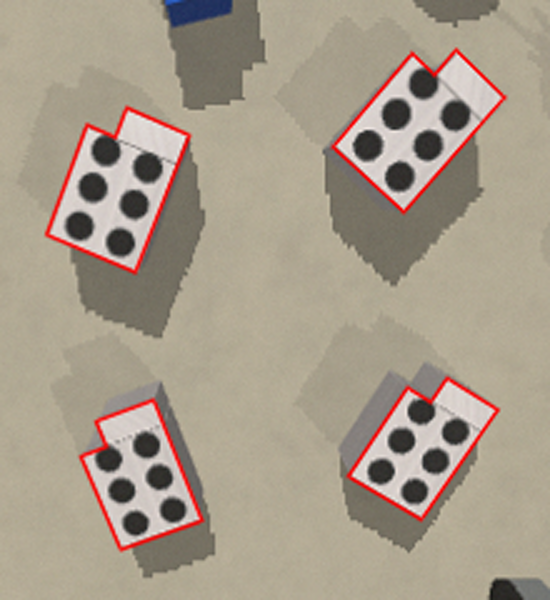

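Emit:
send_rows:
  motion: "0.3 -3.5 0.3 0 0 1 0;0.3 -4 0 0 0 1 0;0.3 -4 0 0 0 0.5 0;0.3 -4 0 0 0 0 0;0.3 -4 0 0 0 0 0;0.3 -4 0 0 0 0 0;0.3 -4 0 0 0 0 0;0.3 -4 0 0 0 0 0;0.3 -4 0 0 0 0 0;0.3 -4 0 0 0 0 0;0.3 -4 0 0 0 0 0;0.3 -2.5 0 0 0 0 0;0 0 0 0 0 0 0;0 0 0 0 0 0 0"

```text
t: 3.23
eef_pos: [0.5028, -0.2693, 0.34]
tool_rot: [-0.004, 0.686, 0.728, 0.008]
contact_force: [-0.0, 0.5, -0.3]
gripper_width: 0.999
```

Run:
```python
from h import *
im,C,o=snap("wrist","w2")
print(o['t'],o['eef_pos'],yaw(o),o['q'],o['contact_force'])
np.save("pics/w2o.npy",o,allow_pickle=True)
```

```text
3.2333 [ 0.50281038 -0.26928366  0.34002677] (np.float64(3.4419665307051956), array([ 0.00525277,  0.01781978, -0.99982742])) [-0.26246538  0.2500137   0.81974945  1.66039012 -0.20644897  1.31869092
  0.6547441 ] [-0.01796573  0.53524357 -0.26230405]
```

View pics/w2.png

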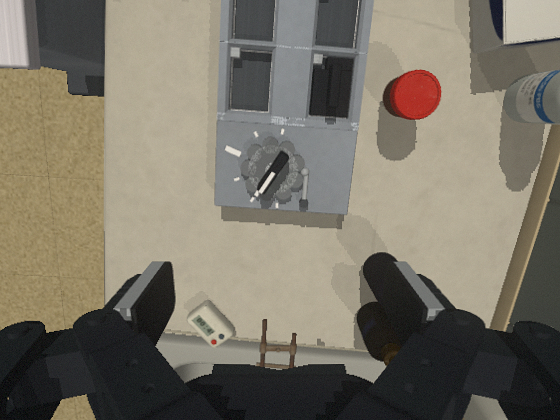

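Run:
```python
from h import *
im=cv2.imread("pics/w2.png")
c=im[0:235,205:375]; cv2.imwrite("pics/w2z.png",cv2.resize(c,None,fx=2.5,fy=2.5,interpolation=cv2.INTER_CUBIC))
```

```text
(no output)
```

View pics/w2z.png

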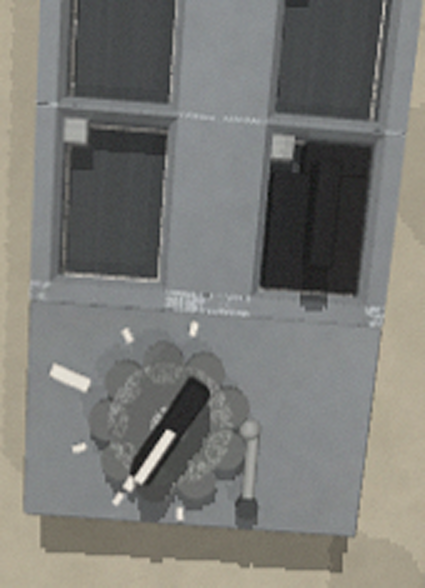

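Run:
```python
from h import *
o=np.load("pics/w2o.npy",allow_pickle=True).item(); C=cam("wrist",o)
Z=lambda *p: np.array(p)/2.5+[205,0]
for n,p in [("FRc",(24,513)),("BRc",(356,533)),("Ltop",(44,5)),("Rtop",(416,5)),("p1 mouth", (62,278)),("p1 inner ul",(66,124)),("p1 ur",(170,128)),("p1 lr",(162,280)),
  ("p3 ll",(259,290)),("p3 lr",(370,295)),("p3 ur",(378,137)),("p0 ll",(72,98)),("p0 lr",(170,102)),("p2 ll",(277,115)),("p2 lr",(382,122))]:
    print(n,back(C,Z(*p),.045)[0].round(4))
print("rib top?",back(C,Z(330,150),.073),back(C,Z(310,262),.073))
print("dial",back(C,Z(210,378),.087),back(C,Z(133,475),.087))
for p in [(180,513),(122,497),(80,448),(70,377),(127,335),(194,328)]: print(back(C,Z(*p),.045)[0].round(4))
```

```text
FRc [ 0.4213 -0.3307  0.045 ]
BRc [ 0.6041 -0.3315  0.045 ]
Ltop [ 0.4263 -0.0777  0.045 ]
Rtop [ 0.6052 -0.0662  0.045 ]
p1 mouth [ 0.4388 -0.2051  0.045 ]
p1 inner ul [ 0.4386 -0.131   0.045 ]
p1 ur [ 0.4899 -0.1298  0.045 ]
p1 lr [ 0.49  -0.203  0.045]
p3 ll [ 0.5401 -0.205   0.045 ]
p3 lr [ 0.5976 -0.2039  0.045 ]
p3 ur [ 0.5933 -0.1273  0.045 ]
p0 ll [ 0.4411 -0.1188  0.045 ]
p0 lr [ 0.4892 -0.1178  0.045 ]
p2 ll [ 0.5423 -0.1205  0.045 ]
p2 lr [ 0.5945 -0.1202  0.045 ]
rib top? [[ 0.56568641 -0.13917551  0.073     ]] [[ 0.56102021 -0.19036145  0.073     ]]
dial [[ 0.51613113 -0.24730663  0.087     ]] [[ 0.48148804 -0.29694082  0.087     ]]
[ 0.5065 -0.3257  0.045 ]
[ 0.4744 -0.3186  0.045 ]
[ 0.4508 -0.2929  0.045 ]
[ 0.4443 -0.2553  0.045 ]
[ 0.4733 -0.2319  0.045 ]
[ 0.5079 -0.2262  0.045 ]
```

Emit:
send_rows:
  motion: "0.8 1.4 -2.5 -0.5 0.2 -2 0.3;1.1 1.9 -3.2 -0.5 0.1 -2 0.3;1.1 1.9 -3.2 0 0 0 0.3;1.1 1.9 -3.2 0 0 0 0.3;1.1 1.9 -3.2 0 0 0 0.3;0.8 1.2 -2.4 0 0 0 0.3;0 0 0 0 0 0 0.3;0 0 0 0 0 0 0.3"
  newtons: 40

```text
t: 3.95
eef_pos: [0.5674, -0.1432, 0.1579]
tool_rot: [-0.0, 0.702, 0.712, 0.005]
contact_force: [0.0, -0.5, -0.6]
gripper_width: 0.7
```

```bash
cat >> h.py <<'E'
def need(x,y,z,yw,o=None):
    """delta to target; yw = target angle of tool y axis, deg (mod 180)"""
    o=o or get_obs(); a,zz=yaw(o); d=(yw-a+90)%180-90
    print("t",round(o['t'],1),"pos",o['eef_pos'].round(4),"yaw",round(a,2),"| need cm",((np.array([x,y,z])-o['eef_pos'])*100).round(2),"rx",round(-np.degrees(zz[1]),2),"ry",round(np.degrees(zz[0]),2),"rz",round(d,2),"| w",round(o['gripper_width'],3),"F",o['contact_force'].round(1),"q7",round(o['q'][6],2))
E
python3 - <<'E'
from h import *
im,C,o=snap("wrist","w3"); need(.5635,-.165,.05,-.5,o)
np.save("pics/w3o.npy",o,allow_pickle=True)
E
```

```text
t 4.0 pos [ 0.5674 -0.1432  0.1579] yaw 0.78 | need cm [ -0.39  -2.18 -10.79] rx -0.45 ry 0.4 rz -1.28 | w 0.7 F [ 0.  -0.5 -0.6] q7 0.49
```

View pics/w3.png

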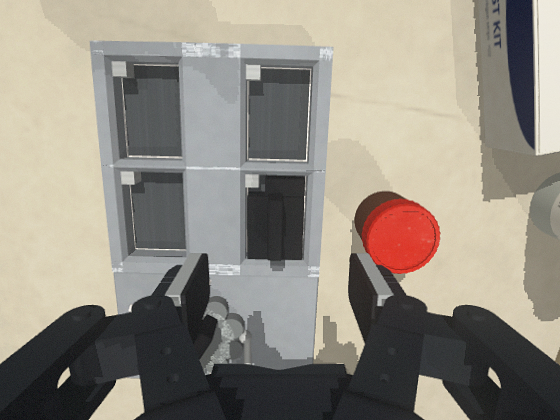

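Run:
```python
from h import *
im=cv2.imread("pics/w3.png")
c=im[30:290,85:345]; cv2.imwrite("pics/w3z.png",cv2.resize(c,None,fx=2.3,fy=2.3,interpolation=cv2.INTER_CUBIC))
```

```text
(no output)
```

View pics/w3z.png

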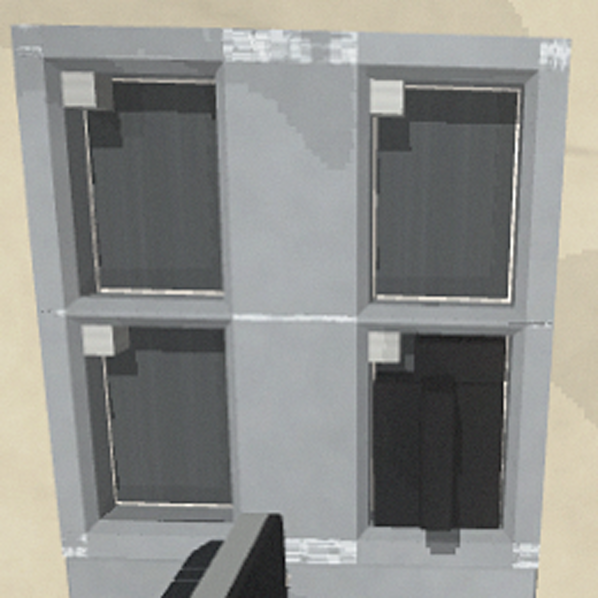

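Run:
```python
from h import *
o=np.load("pics/w3o.npy",allow_pickle=True).item(); C=cam("wrist",o)
Z=lambda p: np.array(p)/2.3+[85,30]
B=lambda p,z: back(C,Z(p),z)[0]
print("corners L",B((13,25),.045),B((572,38),.045))
for n,p in [(0,(80.5,89.5)),(2,(386.5,98)),(1,(98.5,340)),(3,(384.5,347))]:
    k=B(p,.041); print(n,"centre via key",(k[:2]-[-.0205,.0325]).round(4))
print("p2 floor",B((373,297),.025),B((513,302),.025),B((523,87),.025))
print("p0 floor",B((98,291),.025),B((222,295),.025)); print("p1 floor",B((117,503),.025),B((232,507),.025)) 
print("p0 mouth",B((45,62),.045),B((78,318),.045)); print("p2 mouth",B((357,68),.045),B((540,70),.045))
print("rib",B((423,378),.073),B((455,378),.073),B((423,527),.073),B((460,527),.073))
```

```text
corners L [ 0.425724  -0.0273339  0.045    ] [ 0.60848845 -0.02964278  0.045     ]
0 centre via key [ 0.4651 -0.0794]
2 centre via key [ 0.5681 -0.0813]
1 centre via key [ 0.4634 -0.1651]
3 centre via key [ 0.5671 -0.1665]
p2 floor [ 0.54129653 -0.11811996  0.025     ] [ 0.59398726 -0.1193364   0.025     ] [ 0.59492641 -0.04289083  0.025     ]
p0 floor [ 0.43775249 -0.11692047  0.025     ] [ 0.48454119 -0.11799185  0.025     ]
p1 floor [ 0.43710529 -0.20238096  0.025     ] [ 0.48362012 -0.20347229  0.025     ]
p0 mouth [ 0.4352082  -0.03875062  0.045     ] [ 0.43804015 -0.12393428  0.045     ]
p2 mouth [ 0.53820394 -0.03998603  0.045     ] [ 0.59841289 -0.03970438  0.045     ]
rib [ 0.56110195 -0.13777566  0.073     ] [ 0.57150309 -0.13765181  0.073     ] [ 0.5614427  -0.19013122  0.073     ] [ 0.57410371 -0.19000025  0.073     ]
```

Emit:
send_rows:
  motion: "0 -1 -2.5 -0.3 0.3 -1.2 0.3;0 -1.2 -3 -0.2 0 -0.4 0.3;0 0 -2.5 0 0 0 0.3;0 0 -1.2 0 0 0 0.3;0 0 0 0 0 0 0.3;0 0 0 0 0 0 0.3"

```text
t: 4.5
eef_pos: [0.5739, -0.1693, 0.0762]
tool_rot: [0.008, 0.712, 0.702, 0.007]
contact_force: [0.5, 0.7, -0.3]
gripper_width: 0.7
```

Run:
```python
from h import *
need(.567,-.165,.051,-.8)
```

```text
t 4.5 pos [ 0.5739 -0.1693  0.0762] yaw -0.83 | need cm [-0.69  0.43 -2.52] rx 0.12 ry 1.23 rz 0.03 | w 0.7 F [ 0.5  0.7 -0.3] q7 0.58
```

Emit:
send_rows:
  motion: "-0.4 0.3 -0.8 0 0.8 0 0.3;-0.2 0.1 -0.8 0 0.4 0 0.3;0 0 -0.6 0 0 0 0.3;0 0 0 0 0 0 0.3;0 0 0 0 0 0 0.3"

```text
t: 4.92
eef_pos: [0.571, -0.1655, 0.0582]
tool_rot: [0.004, 0.712, 0.702, 0.002]
contact_force: [0.7, 0.1, 0.7]
gripper_width: 0.697
```

Run:
```python
from h import *
im,C,o=snap("wrist","w4"); need(.567,-.165,.051,-.8,o)
```

```text
t 4.9 pos [ 0.571  -0.1655  0.0582] yaw -0.79 | need cm [-0.4   0.05 -0.72] rx 0.15 ry 0.42 rz -0.01 | w 0.697 F [0.7 0.1 0.7] q7 0.59
```

View pics/w4.png

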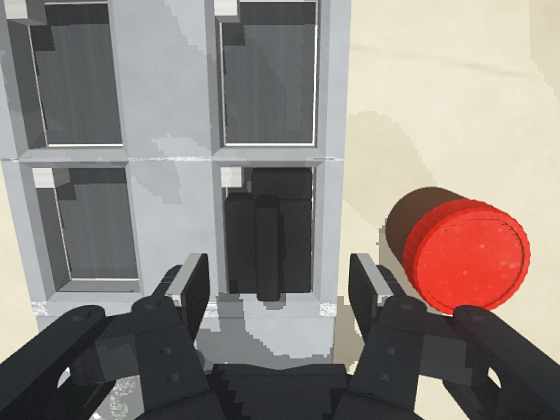

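Run:
```python
from h import *
C=cam("wrist"); print(back(C,[[470,258],[413,255],[470,312]],.075), back(C,[[232,178]],.041)-[-.0205,.0325,0],back(C,[[268,240],[268,298],[268,196]],.073))
```

```text
[[ 0.66372574 -0.16858781  0.075     ]
 [ 0.63554747 -0.16638945  0.075     ]
 [ 0.66803871 -0.1985108   0.075     ]] [[ 0.56708957 -0.16690651  0.041     ]] [[ 0.56629192 -0.15823948  0.073     ]
 [ 0.56560925 -0.18920385  0.073     ]
 [ 0.56675993 -0.13672458  0.073     ]]
```

Emit:
send_rows:
  motion: "-0.3 0 -0.4 0.1 0.4 0 0.3;-0.15 0 -0.4 0 0 0 0.3;0 0 0 0 0 0 0.3;0 0 0 0 0 0 0.3"

```text
t: 5.3
eef_pos: [0.5664, -0.1655, 0.0499]
tool_rot: [0.0, 0.712, 0.702, -0.0]
contact_force: [0.2, -1.0, -0.3]
gripper_width: 0.702
```

Run:
```python
from h import *
need(.567,-.165,.051,-.8)
```

```text
t 5.3 pos [ 0.5664 -0.1655  0.0499] yaw -0.77 | need cm [0.06 0.05 0.11] rx 0.04 ry 0.01 rz -0.03 | w 0.702 F [ 0.2 -1.  -0.3] q7 0.59
```

Centred on the rib. Close and lift.

Emit:
send_rows:
  motion: "0 0 0 0 0 0 1;0 0 0 0 0 0 1;0 0 0 0 0 0 1;0 0 0 0 0 0 1;0 0 0 0 0 0 1;0 0 0.5 0 0 0 1;0 0 0.8 0 0 0 1;0 0 1.2 0 0 0 1;0 0 2 0 0 0 1;0 0 2 0 0 0 1;0 0 2 0 0 0 1;0 0 2 0 0 0 1;0 0 0 0 0 0 1"
  newtons: 40

```text
t: 6.38
eef_pos: [0.5656, -0.1667, 0.1653]
tool_rot: [0.001, 0.713, 0.702, -0.0]
contact_force: [1.4, -0.1, 0.1]
gripper_width: -0.002
```

Run:
```python
from h import *
im,C,o=snap("wrist","w5"); need(.515,-.42,.05,-.8,o)
im,C,o=snap("top","t5")
```

```text
t 6.4 pos [ 0.5656 -0.1667  0.1653] yaw -0.9 | need cm [ -5.06 -25.33 -11.53] rx 0.07 ry 0.06 rz 0.1 | w -0.002 F [ 1.4 -0.1  0.1] q7 0.49
```

View pics/w5.png

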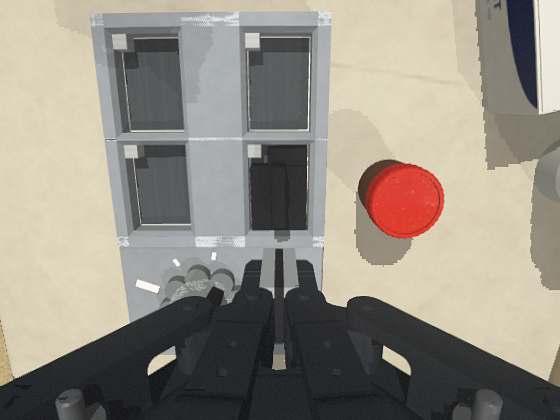

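View pics/t5.png

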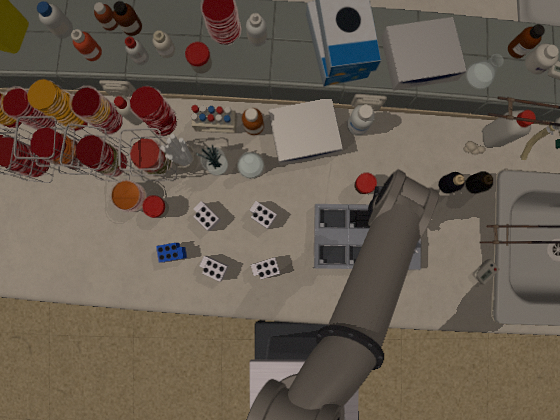

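Emit:
send_rows:
  motion: "0 0 0 0 0 0 0.5;0 0.1 -2 0 0 0 0.5;0 0.1 -2 0 0 0 0.5;0 0 -2 0 0 0 0.5;0 0 -2 0 0 0 0.5;0.1 0 -1.5 0 0 0 0.5;0 0 -0.9 0 0 0 0.5;0 0 0 0 0 0 0.5;0 0 0 0 0 0 0.5"

```text
t: 7.23
eef_pos: [0.5602, -0.162, 0.0491]
tool_rot: [-0.005, 0.712, 0.702, -0.004]
contact_force: [0.8, -0.2, 0.8]
gripper_width: 0.501
```

Run:
```python
from h import *
im,C,o=snap("wrist","w6");need(.567,-.165,.05,-.8,o)
```

```text
t 7.2 pos [ 0.5602 -0.162   0.0491] yaw -0.86 | need cm [ 0.68 -0.3   0.09] rx -0.09 ry -0.68 rz 0.06 | w 0.501 F [ 0.8 -0.2  0.8] q7 0.59
```

View pics/w6.png

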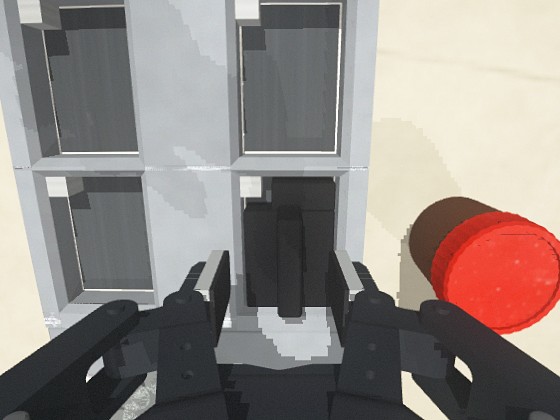

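Emit:
send_rows:
  motion: "0.4 -0.2 0 0 -0.4 0 0.5;0.3 -0.1 0 0 -0.3 0 0.5;0 0 0 0 0 0 0.5;0 0 0 0 0 0 1;0 0 0 0 0 0 1;0 0 0 0 0 0 1;0 0 0 0 0 0 1;0 0 0 0 0 0 1;0 0 0 0 0 0 1;0 0 0 0 0 0 1;0 0 0 0 0 0 1"

```text
t: 8.2
eef_pos: [0.5709, -0.166, 0.0537]
tool_rot: [0.003, 0.712, 0.702, 0.004]
contact_force: [0.1, -0.1, -0.1]
gripper_width: -0.003
```

Run:
```python
from h import *
im,C,o=snap("wrist","w7");need(.567,-.165,.05,-.8,o)
```

```text
t 8.2 pos [ 0.5709 -0.166   0.0537] yaw -0.86 | need cm [-0.39  0.1  -0.37] rx -0.05 ry 0.52 rz 0.06 | w -0.003 F [ 0.1 -0.1 -0.1] q7 0.59
```

View pics/w7.png

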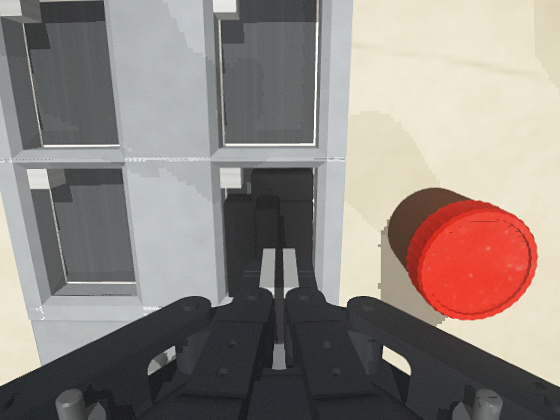

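Run:
```python
from h import *
im,C,o=snap("side","s7")
cv2.imwrite("pics/s7z.png",cv2.resize(im[215:345,235:375,::-1],None,fx=5,fy=4.5,interpolation=cv2.INTER_CUBIC))
W=cam("wrist"); print(proj(W,[o['eef_pos'],o['eef_pos']+[0,0,.019]]))
for z in (.045,.06,.073): print(z,proj(W,[[.567,-.141,z],[.567,-.191,z]]).round(0).tolist())
```

```text
[[277.90195634 242.36146448]
 [278.22659357 257.26259007]]
0.045 [[270.0, 192.0], [272.0, 278.0]]
0.06 [[269.0, 199.0], [271.0, 292.0]]
0.073 [[269.0, 206.0], [271.0, 305.0]]
```

View pics/s7z.png

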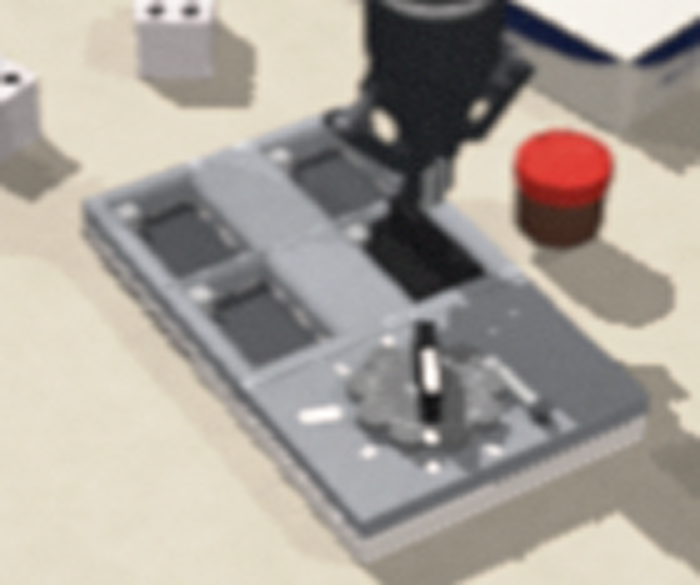

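Run:
```python
from h import *
a=cv2.imread("pics/w5.png")[140:380,200:360];b=cv2.imread("pics/w7.png")[140:380,200:360]
cv2.imwrite("pics/cmp.png",cv2.resize(np.hstack([a,b]),None,fx=2.4,fy=2.4,interpolation=cv2.INTER_CUBIC))
```

```text
(no output)
```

View pics/cmp.png

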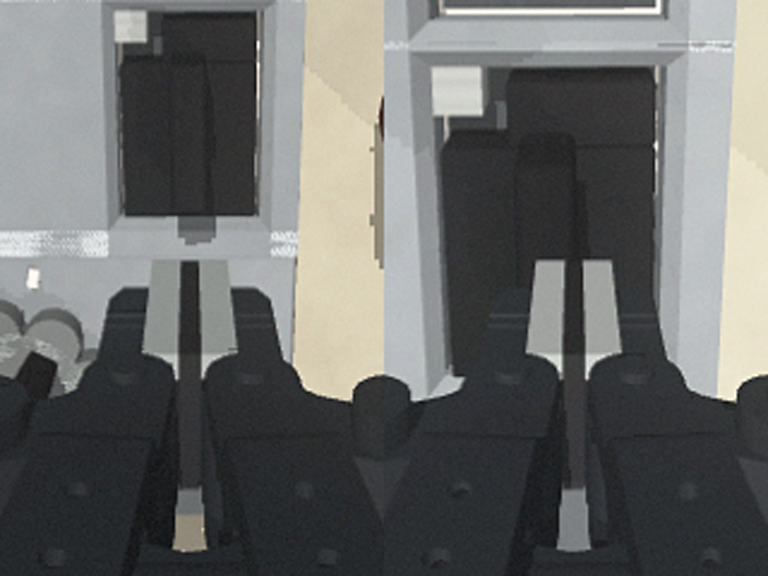

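Run:
```python
from h import *
a=cv2.imread("pics/w4.png")[150:320,190:350];b=cv2.imread("pics/w6.png")[160:330,200:360]
v=cv2.resize(np.hstack([a,b]),None,fx=2.5,fy=2.5,interpolation=cv2.INTER_CUBIC)
v=np.clip(((v/255.)**.5*255*1.1),0,255).astype(np.uint8)
cv2.imwrite("pics/cmp2.png",v)
```

```text
(no output)
```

View pics/cmp2.png

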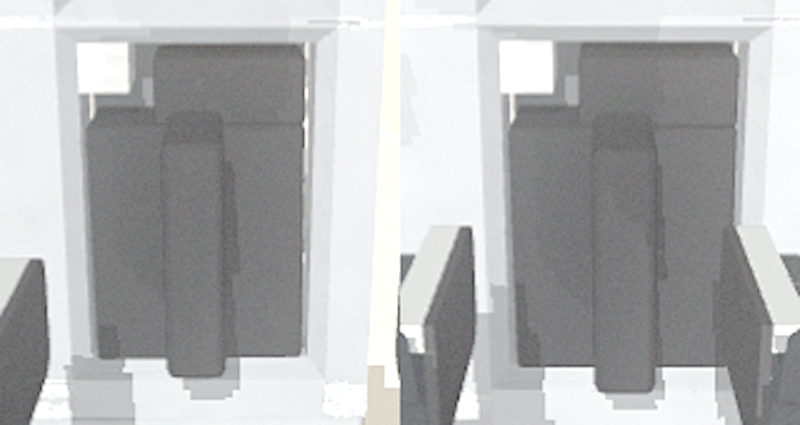

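Run:
```python
from h import *
def fake(p,yw,rx,ry):
    # tool rot with small tilts: R = Rtilt^-1 * Rbase
    a=np.radians(yw); y=np.array([np.cos(a),np.sin(a),0]); z=np.array([0,0,-1.]); x=np.cross(y,z)
    R=np.c_[x,y,z]; R=Rn.from_rotvec(-np.radians([rx,ry,0])).as_matrix()@R
    q=Rn.from_matrix(R).as_quat(); return dict(eef_pos=np.array(p),tool_rot=[q[3],*q[:3]])
C4=cam("wrist",fake([.571,-.1655,.0582],-.79,.15,.42)); C6=cam("wrist",fake([.5602,-.162,.0491],-.86,-.09,-.68))
u4=lambda p: np.array(p)/2.5+[190,150]; u6=lambda p:(np.array(p)-[400,0])/2.5+[200,160]
for z in (.055,.06,.065,.07,.075):
    print(z,[back(C4,u4(p),z)[0][:2].round(4) for p in [(165,142),(222,142),(168,375),(224,375)]],[back(C6,u6(p),z)[0][:2].round(4) for p in [(594,148),(656,148),(595,390),(656,390)]])
```

```text
0.055 [array([ 0.56 , -0.147]), array([ 0.5717, -0.1472]), array([ 0.559 , -0.2011]), array([ 0.5715, -0.2013])] [array([ 0.5603, -0.1475]), array([ 0.5726, -0.1476]), array([ 0.5597, -0.202 ]), array([ 0.5728, -0.2021])]
0.06 [array([ 0.5603, -0.1456]), array([ 0.5717, -0.1458]), array([ 0.5593, -0.1981]), array([ 0.5714, -0.1983])] [array([ 0.5604, -0.1459]), array([ 0.5723, -0.146 ]), array([ 0.5598, -0.1987]), array([ 0.5725, -0.1989])]
0.065 [array([ 0.5606, -0.1442]), array([ 0.5717, -0.1444]), array([ 0.5596, -0.1951]), array([ 0.5714, -0.1953])] [array([ 0.5605, -0.1443]), array([ 0.572 , -0.1444]), array([ 0.5599, -0.1955]), array([ 0.5722, -0.1956])]
0.07 [array([ 0.5609, -0.1428]), array([ 0.5717, -0.1429]), array([ 0.56  , -0.1922]), array([ 0.5714, -0.1924])] [array([ 0.5606, -0.1427]), array([ 0.5717, -0.1428]), array([ 0.56  , -0.1923]), array([ 0.5719, -0.1924])]
0.075 [array([ 0.5612, -0.1413]), array([ 0.5716, -0.1415]), array([ 0.5603, -0.1892]), array([ 0.5714, -0.1894])] [array([ 0.5607, -0.1411]), array([ 0.5715, -0.1412]), array([ 0.5602, -0.189 ]), array([ 0.5717, -0.1891])]
```

Run:
```python
from h import *
o=get_obs(); W=cam("wrist",o); R=q2R(o['tool_rot'])
for tx in (0,.011):
  for s in (0,.01,.02,.03): print(tx,s,proj(W,[o['eef_pos']+R@[tx,0.006,-s]]).round(1))
```

```text
0 0 [[289.4 242.3]]
0 0.01 [[290.1 249.8]]
0 0.02 [[290.8 258.1]]
0 0.03 [[291.5 267.5]]
0.011 0 [[289.6 222.2]]
0.011 0.01 [[290.3 228.7]]
0.011 0.02 [[291.  235.9]]
0.011 0.03 [[291.8 244.1]]
```

Run:
```python
from h import *
C=cam("side"); o=get_obs(); 
im=cv2.imread("pics/s7.png"); c=cv2.resize(im[215:315,280:380],None,fx=6,fy=6,interpolation=cv2.INTER_CUBIC)
for s in (0,.01,.02,.03,.04):
    u=proj(C,[o['eef_pos']+[0,0,s]])[0]; print(s,u)
    cv2.circle(c,tuple(int(v) for v in ((u-[280,215]+.5)*6)),3,(0,255,0) if s else (0,0,255),-1)
c=np.clip((c/255.)**.6*255,0,255).astype(np.uint8)
cv2.imwrite("pics/s7t.png",c)
```

```text
0 [319.10080392 266.66903991]
0.01 [319.22044123 264.1580572 ]
0.02 [319.34103954 261.62422714]
0.03 [319.46260929 259.06725867]
0.04 [319.58516104 256.48685619]
```

View pics/s7t.png

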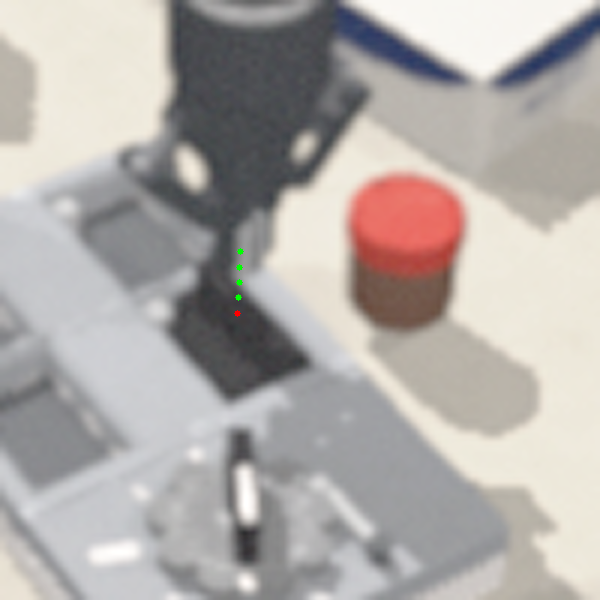

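Emit:
send_rows:
  motion: "-0.4 0 0 0 0.5 0 1;0 0 0 0 0 0 1;0 0 -0.4 0 0 0 1;0 0 0 0 0 0 1"

```text
t: 8.63
eef_pos: [0.5663, -0.1659, 0.0493]
tool_rot: [-0.001, 0.712, 0.702, 0.0]
contact_force: [-0.2, -0.6, 0.4]
gripper_width: 0.003
```

Emit:
send_rows:
  motion: "0 0 -0.3 0 0 0 1;0 0 0 0 0 0 1"

```text
t: 8.8
eef_pos: [0.5662, -0.1659, 0.0458]
tool_rot: [-0.001, 0.712, 0.702, -0.0]
contact_force: [-0.2, 0.1, -0.8]
gripper_width: 0.002
```

Emit:
send_rows:
  motion: "0 0 -0.3 0 0 0 1;0 0 0 0 0 0 1"

```text
t: 8.97
eef_pos: [0.5667, -0.1662, 0.043]
tool_rot: [-0.0, 0.712, 0.702, 0.0]
contact_force: [-0.2, -0.4, -0.5]
gripper_width: 0.001
```

Emit:
send_rows:
  motion: "0 0 -0.3 0 0 0 1;0 0 0 0 0 0 1"

```text
t: 9.13
eef_pos: [0.5674, -0.1665, 0.0437]
tool_rot: [-0.001, 0.713, 0.701, 0.002]
contact_force: [0.5, -0.1, -0.2]
gripper_width: -0.0
```

Emit:
send_rows:
  motion: "0 0 -0.3 0 0 0 1;0 0 0 0 0 0 1"

```text
t: 9.3
eef_pos: [0.5686, -0.1669, 0.0434]
tool_rot: [-0.0, 0.713, 0.701, 0.003]
contact_force: [-0.4, -0.1, 0.6]
gripper_width: -0.0
```

Run:
```python
from h import *
im,C,o=snap("wrist","w8"); need(.567,-.165,.05,-.8,o)
cv2.imwrite("pics/w8z.png",cv2.resize(im[120:400,160:400,::-1],None,fx=2.1,fy=2.1,interpolation=cv2.INTER_CUBIC))
```

```text
t 9.3 pos [ 0.5686 -0.1669  0.0434] yaw -0.94 | need cm [-0.16  0.19  0.66] rx -0.29 ry 0.25 rz 0.14 | w -0.0 F [-0.4 -0.1  0.6] q7 0.61
```

View pics/w8z.png

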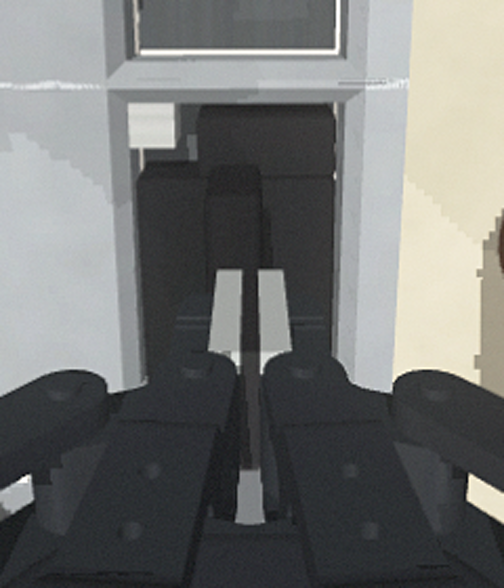

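Run:
```python
from h import *
o=get_obs(); print({k:np.round(v,3) for k,v in o.items()})
im,C,o=snap("side","s8")
c=cv2.resize(im[215:315,280:380,::-1],None,fx=6,fy=6,interpolation=cv2.INTER_CUBIC)
c=np.clip((c/255.)**.5*255,0,255).astype(np.uint8)
cv2.imwrite("pics/s8t.png",c)
```

```text
{'t': np.float64(9.35), 'q': array([-0.258,  0.61 ,  0.6  ,  1.914, -0.495,  0.764,  0.607]), 'joint_vel': array([ 0.001,  0.012, -0.007,  0.007,  0.001, -0.016, -0.001]), 'joint_torque': array([-3.0400e-01, -5.1673e+01,  1.0597e+01, -1.8908e+01, -1.2000e-02,
        1.8200e-01,  1.0000e-02]), 'eef_pos': array([ 0.569, -0.167,  0.043]), 'tool_rot': array([0.   , 0.713, 0.701, 0.003]), 'contact_force': array([ 0.156, -0.45 ,  0.095]), 'torque': array([-0.044, -0.012,  0.01 ]), 'gripper_width': np.float64(-0.0)}
```

View pics/s8t.png

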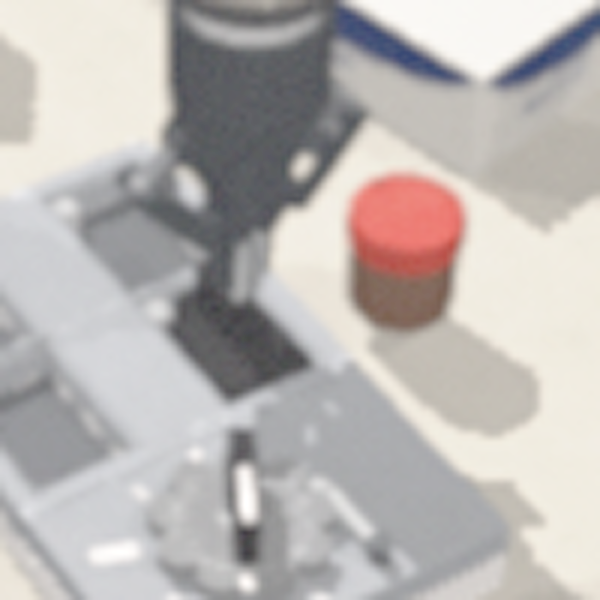

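Run:
```python
from h import *
W=cam("wrist")
for z in (.043,.06,.073,.08): print(z,proj(W,[[.5686-.006,-.1669+.011,z],[.5686+.006,-.1669+.011,z],[.5686+.006,-.1669,z]]).round(1).tolist())
S=cam("side"); print(proj(S,[[.5686,-.1669,.0434],[.5686,-.1669,.073],[.566,-.1915,.073]]))
```

```text
0.043 [[265.6, 222.3], [289.1, 221.9], [289.2, 242.0]]
0.06 [[264.5, 233.6], [290.3, 233.2], [290.5, 255.1]]
0.073 [[263.5, 243.9], [291.4, 243.5], [291.6, 266.9]]
0.08 [[262.9, 250.2], [292.1, 249.7], [292.2, 274.1]]
[[318.51535952 269.71404553]
 [318.86359868 262.28315578]
 [323.10324291 267.8547488 ]]
```

Emit:
send_rows:
  motion: "-0.1 0 1 0 0 0 0.6;-0.1 0 0 0 0 0 0.6;0 0 0 0 0 0 0.6;0 0 0 0 0 0 0.6;0 0 0 0 0 0 0.6;0 0 -0.8 0 0 0 0.6;0 0 -0.8 0 0 0 0.6;0 0 0 0 0 0 0.6"

```text
t: 10.07
eef_pos: [0.5655, -0.1662, 0.0345]
tool_rot: [-0.001, 0.712, 0.702, 0.002]
contact_force: [-0.2, 0.1, -0.1]
gripper_width: 0.399
```

Run:
```python
from h import *
im,C,o=snap("wrist","w9"); need(.566,-.166,.025,-.8,o)
v=cv2.resize(im[120:400,160:400,::-1],None,fx=2.1,fy=2.1,interpolation=cv2.INTER_CUBIC)
cv2.imwrite("pics/w9z.png",np.clip((v/255.)**.6*255,0,255).astype(np.uint8))
```

```text
t 10.1 pos [ 0.5655 -0.1662  0.0345] yaw -0.88 | need cm [ 0.05  0.02 -0.95] rx -0.25 ry 0.12 rz 0.08 | w 0.399 F [-0.2  0.1 -0.1] q7 0.61
```

View pics/w9z.png

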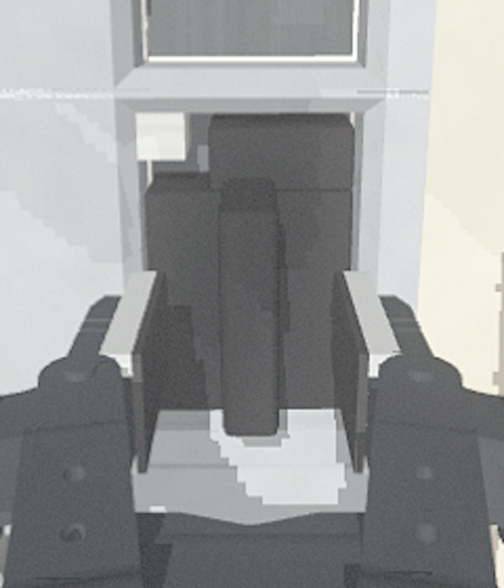

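Emit:
send_rows:
  motion: "0.05 0 -0.5 0 0 0 0.6;0 0 -0.5 0 0 0 0.6;0 0 0 0 0 0 0.6"

```text
t: 10.37
eef_pos: [0.5659, -0.1663, 0.0235]
tool_rot: [-0.001, 0.713, 0.702, 0.002]
contact_force: [0.7, -0.1, 0.5]
gripper_width: 0.399
```

Emit:
send_rows:
  motion: "0 0 0 0 0 0 1;0 0 0 0 0 0 1;0 0 0 0 0 0 1;0 0 0 0 0 0 1;0 0 0 0 0 0 1;0 0 0 0 0 0 1;0 0 0 0 0 0 1"

```text
t: 10.95
eef_pos: [0.5657, -0.1664, 0.0233]
tool_rot: [-0.001, 0.713, 0.702, 0.002]
contact_force: [-0.1, 0.6, -1.4]
gripper_width: 0.131
```

Run:
```python
from h import *
im,C,o=snap("wrist","w10"); need(.566,-.166,.025,-.8,o)
v=cv2.resize(im[120:400,160:400,::-1],None,fx=2.1,fy=2.1,interpolation=cv2.INTER_CUBIC)
cv2.imwrite("pics/w10z.png",np.clip((v/255.)**.6*255,0,255).astype(np.uint8))
```

```text
t 10.9 pos [ 0.5657 -0.1664  0.0233] yaw -0.9 | need cm [0.03 0.04 0.17] rx -0.25 ry 0.06 rz 0.1 | w 0.131 F [-0.1  0.6 -1.4] q7 0.62
```

View pics/w10z.png

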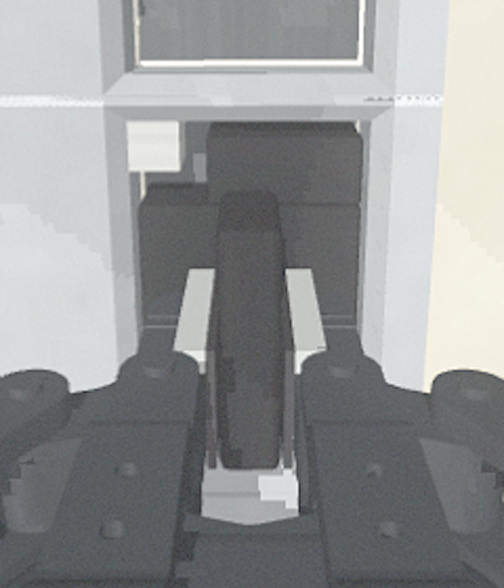

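Emit:
send_rows:
  motion: "0 0 0.5 0 0 0 1;0 0 1 0 0 0 1;0 0 1.5 0 0 0 1;0 0 2 0 0 0 1;0 0 2.5 0 0 0 1;0 0 2.5 0 0 0 1;0 0 1.5 0 0 0 1;0 0 0 0 0 0 1"

```text
t: 11.67
eef_pos: [0.5637, -0.167, 0.1471]
tool_rot: [-0.002, 0.713, 0.701, 0.001]
contact_force: [0.3, -0.5, -1.3]
gripper_width: 0.128
```

Run:
```python
from h import *
im,C,o=snap("wrist","w11"); need(.515,-.425,0.003,-.8,o)
```

```text
t 11.7 pos [ 0.5637 -0.167   0.1471] yaw -1.02 | need cm [ -4.87 -25.8  -14.41] rx -0.25 ry -0.04 rz 0.22 | w 0.128 F [ 0.3 -0.5 -1.3] q7 0.51
```

View pics/w11.png

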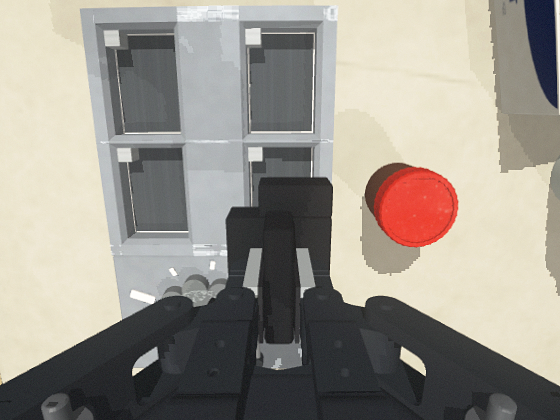

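Emit:
send_rows:
  motion: "-0.5 -2 0 0 0 0 1;-0.7 -3.5 0 0 0 0 1;-0.7 -3.9 0 0 0 0 1;-0.7 -3.9 0 0 0 0 1;-0.7 -3.9 0 0 0 0 1;-0.7 -3.9 -1 0 0 0 1;-0.5 -2 -2 0 0 0 1;0 0 -2.5 0 0 0 1;0 0 -2 0 0 0 1;0 0 0 0 0 0 1"

```text
t: 12.55
eef_pos: [0.5098, -0.4027, 0.0595]
tool_rot: [-0.007, 0.711, 0.703, -0.0]
contact_force: [0.7, 0.6, -0.6]
gripper_width: 0.127
```

Run:
```python
from h import *
im,C,o=snap("wrist","w12"); need(.515,-.425,0.003,-.8,o)
```

```text
t 12.6 pos [ 0.5098 -0.4027  0.0595] yaw -0.59 | need cm [ 0.52 -2.23 -5.65] rx -0.56 ry -0.57 rz -0.21 | w 0.127 F [ 0.7  0.6 -0.6] q7 0.98
```

View pics/w12.png

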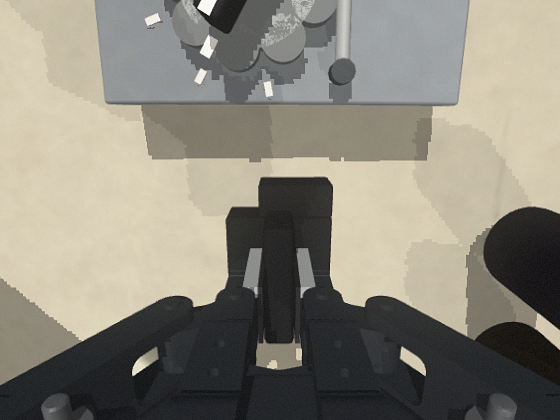

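Emit:
send_rows:
  motion: "0.3 -0.9 -1.2 -0.3 -0.4 0 1;0.2 -0.7 -1.5 -0.2 -0.2 0 1;0 0 -1.2 0 0 0 1;0 0 -0.6 0 0 0 1;0 0 0 0 0 0 1;0 0 0 0 0 0 1"

```text
t: 13.1
eef_pos: [0.5186, -0.4191, 0.0133]
tool_rot: [0.002, 0.709, 0.705, 0.001]
contact_force: [0.2, 0.5, 0.0]
gripper_width: 0.126
```

Run:
```python
from h import *
need(.515,-.425,0.0,-.8)
```

```text
t 13.1 pos [ 0.5186 -0.4191  0.0133] yaw -0.36 | need cm [-0.36 -0.59 -1.33] rx 0.05 ry 0.3 rz -0.44 | w 0.126 F [0.2 0.5 0. ] q7 1.02
```

Emit:
send_rows:
  motion: "0 0 -0.5 0 0.3 0 1;0 0 -0.4 0 0 0 1;0 0 -0.3 0 0 0 1;0 0 -0.2 0 0 0 1"

```text
t: 13.43
eef_pos: [0.5204, -0.4189, 0.0]
tool_rot: [0.002, 0.709, 0.705, 0.0]
contact_force: [-0.1, 0.7, -0.4]
gripper_width: 0.129
```

Emit:
send_rows:
  motion: "0 0 -0.2 0 0 0 1;0 0 -0.2 0 0 0 1"

```text
t: 13.6
eef_pos: [0.5207, -0.4191, -0.0021]
tool_rot: [0.002, 0.709, 0.705, 0.001]
contact_force: [-8.6, 10.4, 33.1]
gripper_width: 0.131
```

Emit:
send_rows:
  motion: "0 0 0.1 0 0 0 0.6;0 0 0 0 0 0 0.6;0 0 0 0 0 0 0.6;0 0 0 0 0 0 0.6;0 0 0.5 0 0 0 0.6;0 0 1.5 0 0 0 0.6;0 0.3 2.5 0 0 0 0.4;0 0 3 0 0 0 0.2;0 1 4 0 0 0 0;0 2 4 0 0 0 0;0 3 4 0 0 0 0;0 3 3 0 0 0 0;0 0 0 0 0 0 0"

```text
t: 14.68
eef_pos: [0.5171, -0.3334, 0.2269]
tool_rot: [0.002, 0.711, 0.703, 0.001]
contact_force: [1.0, -0.3, -0.9]
gripper_width: 0.998
```

Run:
```python
from h import *
im,C,o=snap("wrist","w13"); need(.4208,.1152,0.2,18,o)
im,C,o=snap("top","t13")
im,C,o=snap("side","s13")
```

```text
t 14.7 pos [ 0.5171 -0.3334  0.2269] yaw -0.7 | need cm [-9.63 44.86 -2.69] rx 0.08 ry 0.18 rz 18.7 | w 0.998 F [ 1.  -0.3 -0.9] q7 0.76
```

View pics/w13.png

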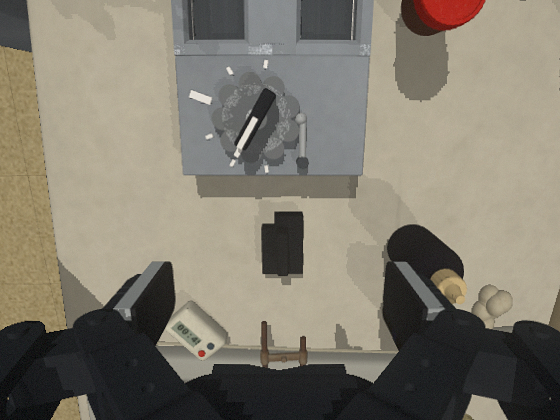

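View pics/t13.png

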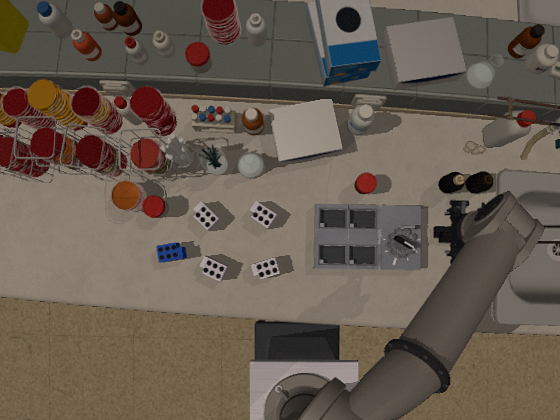

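View pics/s13.png

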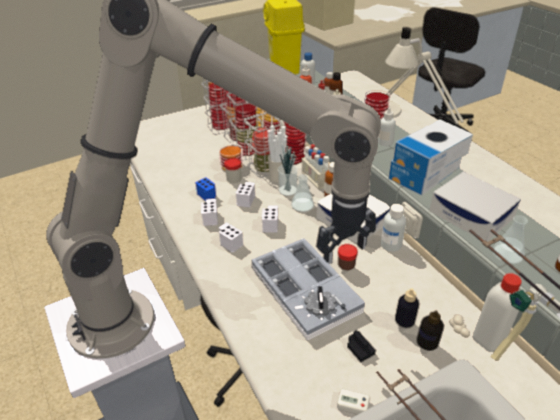

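Emit:
send_rows:
  motion: "-0.8 3 0 0 0 1.5 0;-0.9 4 0 0 0 1.7 0;-0.9 4.1 0 0 0 1.7 0;-0.9 4.1 0 0 0 1.7 0;-0.9 4.1 0 0 0 1.7 0;-0.9 4.1 0 0 0 1.7 0;-0.9 4.1 0 0 0 1.7 0;-0.9 4.1 0 0 0 1.7 0;-0.9 4.1 -0.5 0 0 1.7 0;-0.9 4.1 -0.5 0 0 1.7 0;-0.7 4 -1 0 0 1.7 0;0 2 -1 0 0 0 0;0 0 0 0 0 0 0;0 0 0 0 0 0 0"

```text
t: 16.0
eef_pos: [0.397, 0.1126, 0.1778]
tool_rot: [-0.003, 0.597, 0.802, -0.019]
contact_force: [0.8, -0.8, -0.1]
gripper_width: 1.002
```

```bash
sed -i 's/    n,l,st,_=cv2.connected/    b=cv2.morphologyEx(b,cv2.MORPH_CLOSE,np.ones((5,5),np.uint8))\n    n,l,st,_=cv2.connected/' h.py
python3 - <<'E'
from h import *
im,C,o=snap("wrist","w14"); need(.4208,.1152,0.13,18.1,o)
np.save("pics/w14o.npy",o,allow_pickle=True)
E
```

```text
t 16.0 pos [0.397  0.1126 0.1778] yaw 16.72 | need cm [ 2.38  0.26 -4.78] rx 1.49 ry -1.6 rz 1.38 | w 1.002 F [ 0.8 -0.8 -0.1] q7 -0.1
```

View pics/w14.png

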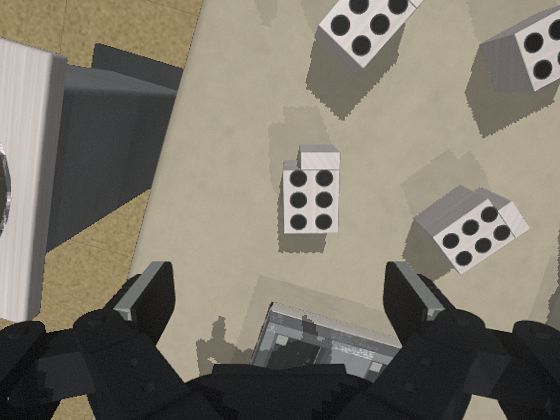

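Run:
```python
from fb import *
o=np.load("pics/w14o.npy",allow_pickle=True).item(); im=cv2.imread("pics/w14.png")[:,:,::-1]; C=cam("wrist",o)
R=run(im,C,[("C",(311,190),18),("D",(472,235),-33),("A",(364,20),-25)],182,"w14f",(220,540,0,290),fx=2)
p=R[0]; need(p[0],p[1],.06,np.degrees(p[2]),o)
```

```text
C [0.4216 0.1126] 17.6 0.163 182
D [0.5754 0.1242] -33.35 0.169 182
A [0.4211 0.2655] -23.85 0.192 182
t 16.0 pos [0.397  0.1126 0.1778] yaw 16.72 | need cm [ 2.470e+00  1.000e-02 -1.178e+01] rx 1.49 ry -1.6 rz 0.87 | w 1.002 F [ 0.8 -0.8 -0.1] q7 -0.1
```

View pics/w14f.png

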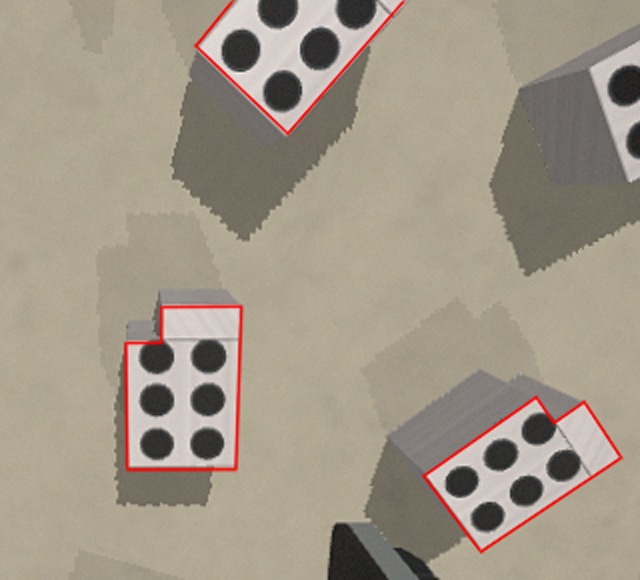

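Emit:
send_rows:
  motion: "1 0 -1 0.7 -0.8 0.5 0;1 0 -2.5 0.6 -0.6 0.3 0;0.4 0 -3 0.2 -0.2 0 0;0 0 -3 0 0 0 0;0 0 -2 0 0 0 0;0 0 0 0 0 0 0;0 0 0 0 0 0 0"

```text
t: 16.63
eef_pos: [0.4268, 0.0985, 0.0601]
tool_rot: [0.003, 0.6, 0.8, 0.0]
contact_force: [0.5, -0.2, 1.3]
gripper_width: 0.997
```

Run:
```python
from fb import *
im,C,o=snap("wrist","w15")
np.save("pics/w15o.npy",o,allow_pickle=True)
need(.4214,.113,-.004,17.7,o)
```

```text
t 16.6 pos [0.4268 0.0985 0.0601] yaw 16.24 | need cm [-0.54  1.45 -6.41] rx 0.18 ry 0.32 rz 1.46 | w 0.997 F [ 0.5 -0.2  1.3] q7 0.16
```

View pics/w15.png

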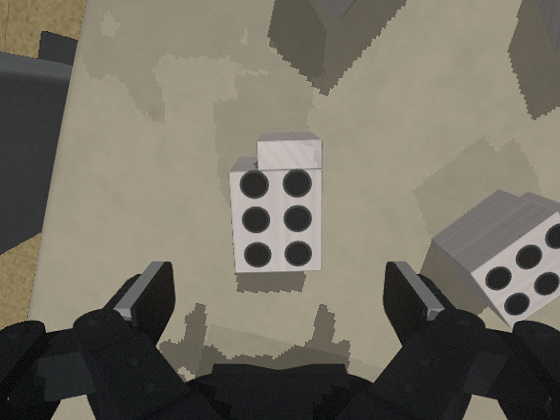

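Emit:
send_rows:
  motion: "-0.3 0.8 0 0.1 0.2 0.8 0.2;-0.3 0.7 -1 0.1 0.1 0.6 0.2;0 0 -1.5 0 0 0 0.2;0 0 -1.2 0 0 0 0.2;0 0 0 0 0 0 0.2;0 0 0 0 0 0 0.2"

```text
t: 17.18
eef_pos: [0.4248, 0.1189, 0.0273]
tool_rot: [0.002, 0.588, 0.809, 0.007]
contact_force: [-0.5, -0.2, 0.7]
gripper_width: 0.802
```

Run:
```python
from fb import *
im,C,o=snap("wrist","w16")
np.save("pics/w16o.npy",o,allow_pickle=True)
need(.4214,.113,-.004,17.7,o)
uv=proj(C,[[.4214,.113,.055]])[0]; print(uv)
R=run(im,C,[("C",uv,17.7)],182,"w16f",(130,430,60,340),fx=2)
need(R[0][0],R[0][1],-.004,np.degrees(R[0][2]),o)
```

```text
t 17.2 pos [0.4248 0.1189 0.0273] yaw 17.9 | need cm [-0.34 -0.59 -3.13] rx -0.54 ry 0.62 rz -0.2 | w 0.802 F [-0.5 -0.2  0.7] q7 0.21
[267.7426962  274.05639628]
C [0.4208 0.1129] 17.43 0.193 182
t 17.2 pos [0.4248 0.1189 0.0273] yaw 17.9 | need cm [-0.4  -0.6  -3.13] rx -0.54 ry 0.62 rz -0.48 | w 0.802 F [-0.5 -0.2  0.7] q7 0.21
```

View pics/w16f.png

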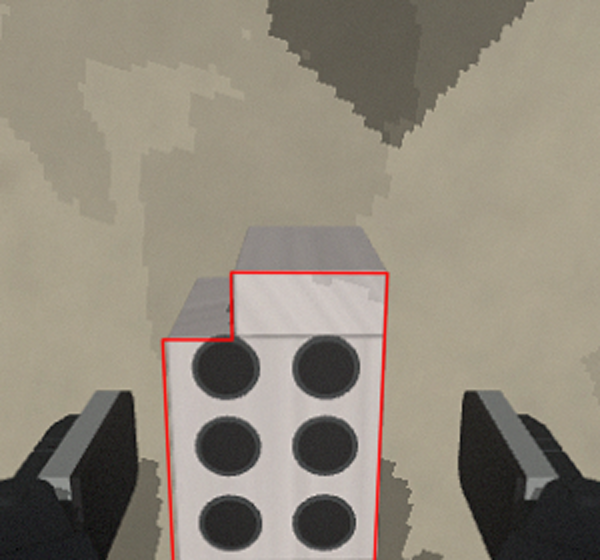

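Emit:
send_rows:
  motion: "-0.25 -0.4 0 -0.3 0.4 -0.2 0.2;-0.15 -0.2 0 -0.2 0.2 -0.2 0.2;0 0 -0.5 0 0 0 0.2;0 0 0 0 0 0 0.2"

```text
t: 17.57
eef_pos: [0.4218, 0.1137, 0.0243]
tool_rot: [0.001, 0.591, 0.807, 0.002]
contact_force: [-0.4, -0.1, -0.6]
gripper_width: 0.801
```

Run:
```python
from fb import *
need(.4209,.1129,-.004,17.5)
```

```text
t 17.6 pos [0.4218 0.1137 0.0243] yaw 17.54 | need cm [-0.09 -0.08 -2.83] rx -0.14 ry 0.18 rz -0.04 | w 0.801 F [-0.4 -0.1 -0.6] q7 0.21
```

Emit:
send_rows:
  motion: "-0.05 -0.05 -0.7 -0.1 0.1 0 0.2;0 0 -0.8 0 0 0 0.2;0 0 -0.7 0 0 0 0.2;0 0 -0.5 0 0 0 0.2;0 0 0 0 0 0 0.2"

```text
t: 17.98
eef_pos: [0.4214, 0.1132, -0.0055]
tool_rot: [0.0, 0.591, 0.807, 0.001]
contact_force: [-0.4, 0.6, -0.7]
gripper_width: 0.8
```

Run:
```python
from fb import *
im,C,o=snap("wrist","w17")
need(.4209,.1129,-.004,17.5,o)
```

```text
t 18.0 pos [ 0.4214  0.1132 -0.0055] yaw 17.54 | need cm [-0.05 -0.03  0.15] rx -0.04 ry 0.09 rz -0.04 | w 0.8 F [-0.4  0.6 -0.7] q7 0.25
```

View pics/w17.png

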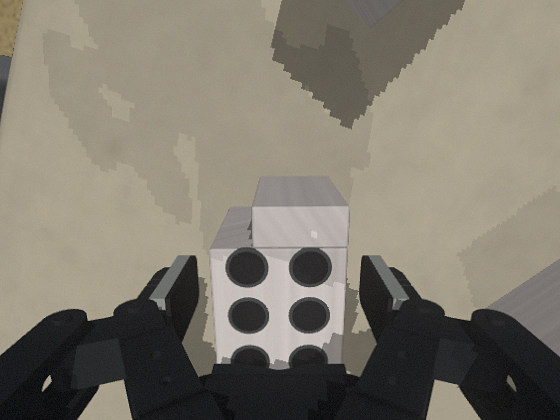

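Emit:
send_rows:
  motion: "0 0 0 0 0 0 1;0 0 0 0 0 0 1;0 0 0 0 0 0 1;0 0 0 0 0 0 1;0 0 0 0 0 0 1;0 0 0 0 0 0 1"
  newtons: 60

```text
t: 18.53
eef_pos: [0.4212, 0.1129, -0.0051]
tool_rot: [0.0, 0.591, 0.806, 0.001]
contact_force: [-0.1, 0.2, -2.6]
gripper_width: 0.552
```

Emit:
send_rows:
  motion: "0 0 0.5 0 0 0 1;0 0 1 0 0 0 1;0 0 2 0 0 0 1;0 0 2 0 0 0 1;0 0 2.5 0 0 0 1;0 0 2 0 0 0 1;0 0 0.5 0 0 0 1;0 0 0 0 0 0 1"

```text
t: 19.2
eef_pos: [0.4188, 0.1112, 0.1074]
tool_rot: [-0.001, 0.592, 0.806, -0.001]
contact_force: [0.3, 0.1, -2.8]
gripper_width: 0.552
```

Run:
```python
from fb import *
im,C,o=snap("wrist","w18")
need(.465,-.0795,.12,-.8,o)
```

```text
t 19.2 pos [0.4188 0.1112 0.1074] yaw 17.41 | need cm [  4.62 -19.07   1.26] rx 0.01 ry -0.1 rz -18.21 | w 0.552 F [ 0.3  0.1 -2.8] q7 0.08
```

View pics/w18.png

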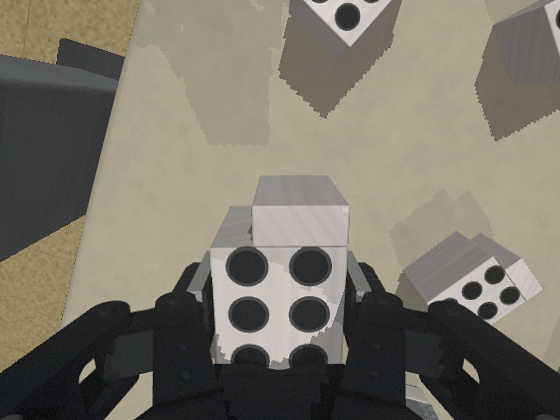

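```bash
cat >> h.py <<'E'
def inhand(C,o,px,ids,dz):
    """px pixels of OUT corners ids; top plane at TCP z+dz. returns block pose world and offset in tool axes"""
    w=back(C,px,o['eef_pos'][2]+dz)[:,:2]
    a0=np.radians(yaw(o)[0])
    f=lambda p:(blockpts(p,0)[ids][:,:2]-w).ravel()
    r=least_squares(f,[*w.mean(0),a0]); p=r.x
    a=np.radians(yaw(o)[0]); d=p[:2]-o['eef_pos'][:2]
    print("block",p[:2].round(4),"yaw",np.degrees(p[2]).round(2),"| off along jaw",round((d@[np.cos(a),np.sin(a)])*1e3,1),"across",round((d@[-np.sin(a),np.cos(a)])*1e3,1),"mm dyaw",round(np.degrees(p[2]-a),2),"res mm",(r.fun*1e3).round(1))
    return p
E
python3 - <<'E'
from h import *
im=cv2.imread("pics/w18.png")
cv2.imwrite("pics/w18z.png",cv2.resize(im[160:340,180:380],None,fx=4,fy=3.3,interpolation=cv2.INTER_CUBIC))
E
```

```text
(no output)
```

View pics/w18z.png

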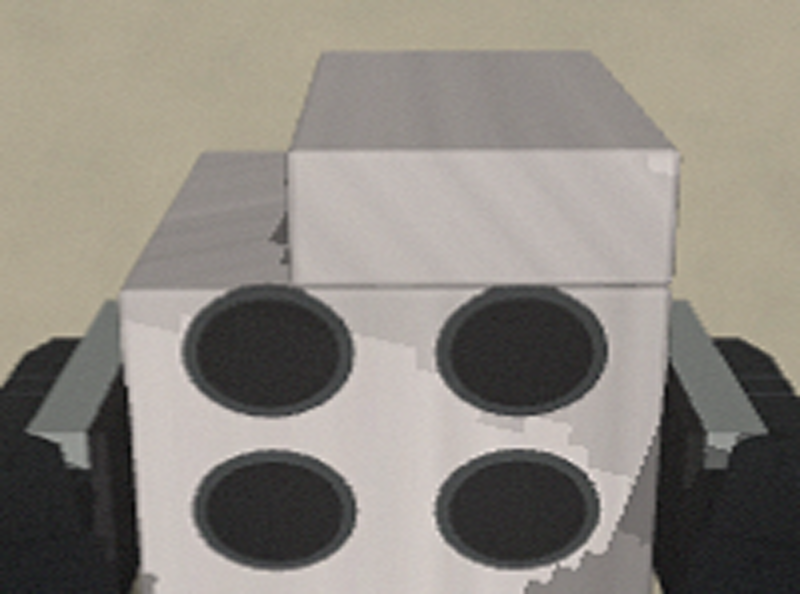

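Run:
```python
from h import *
o=get_obs(); C=cam("wrist",o)
px=np.array([(678,152),(289,152),(289,288),(122,290)])/[4,3.3]+[180,160]
p=inhand(C,o,px,[2,3,4,5],.060)
```

```text
block [0.4191 0.1117] yaw 17.54 | off along jaw 0.5 across 0.5 mm dyaw 0.14 res mm [ 0.6  0.4 -0.3  0.1  0.2 -0.2 -0.6 -0.3]
```

Emit:
send_rows:
  motion: "0.5 -2 0 0 0 -2.5 1;0.8 -3.2 0 0 0 -3.2 1;0.9 -3.4 0 0 0 -3.2 1;0.9 -3.4 0 0 0 -3.2 1;0.9 -3.4 0 0 0 -3.2 1;0.6 -2.7 0 0 0 -2.5 1;0 0 0 0 0 0 1;0 0 0 0 0 0 1"

```text
t: 19.92
eef_pos: [0.4599, -0.0766, 0.0993]
tool_rot: [-0.003, 0.712, 0.702, -0.005]
contact_force: [-0.8, 0.6, -3.0]
gripper_width: 0.555
```

Run:
```python
from fb import *
im,C,o=snap("wrist","w19")
need(.4645,-.080,.06,-.9,o); np.save("pics/w19o.npy",o,allow_pickle=True)
```

```text
t 19.9 pos [ 0.4599 -0.0766  0.0993] yaw -0.82 | need cm [ 0.46 -0.34 -3.93] rx 0.14 ry -0.66 rz -0.08 | w 0.555 F [-0.8  0.6 -3. ] q7 0.3
```

View pics/w19.png

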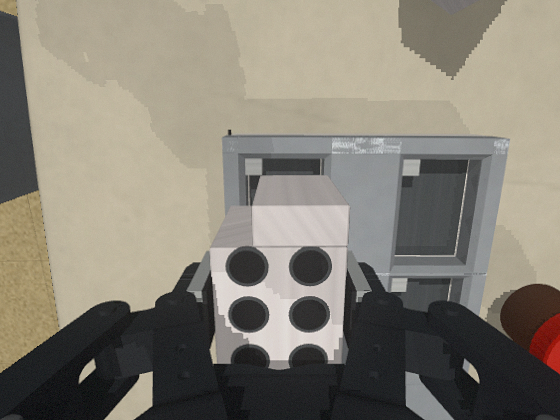

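Run:
```python
from h import *
o=np.load("pics/w19o.npy",allow_pickle=True).item(); C=cam("wrist",o)
im=cv2.imread("pics/w19.png")
v=cv2.resize(im[125:285,215:515],None,fx=2.6,fy=2.6,interpolation=cv2.INTER_CUBIC)
k=np.array([-.0205,.0325])
a=np.radians(-.8); R=np.array([[np.cos(a),-np.sin(a)],[np.sin(a),np.cos(a)]])
for c in [(.465,-.0795),(.568,-.081)]:
    for hw,z,col in [((.030,.042),.045,(0,0,255)),((.026,.038),.025,(0,255,0))]:
        q=np.array([[-1,-1],[1,-1],[1,1],[-1,1]])*hw@R.T+c
        uv=(proj(C,np.c_[q,np.full(4,z)])-[215,125]+.5)*2.6-.5
        cv2.polylines(v,[uv.round().astype(np.int32)],True,col,1,cv2.LINE_AA)
    kk=np.array([[-.026,.038],[-.015,.038],[-.015,.027],[-.026,.027]])@R.T+c
    uv=(proj(C,np.c_[kk,np.full(4,.041)])-[215,125]+.5)*2.6-.5
    cv2.polylines(v,[uv.round().astype(np.int32)],True,(255,0,0),1,cv2.LINE_AA)
cv2.imwrite("pics/w19z.png",v)
```

```text
(no output)
```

View pics/w19z.png

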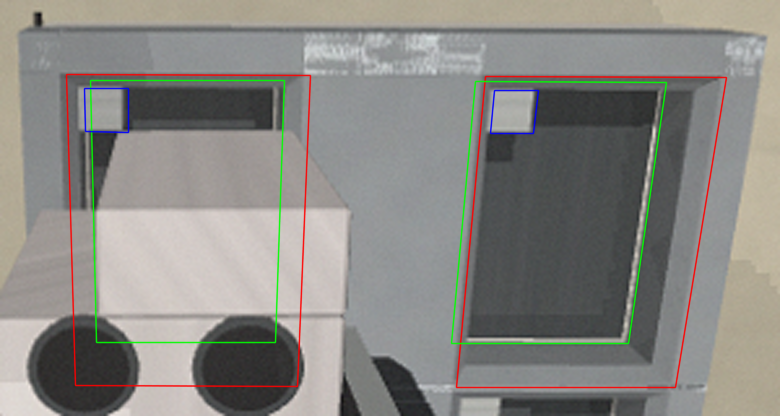

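Emit:
send_rows:
  motion: "0.2 -0.2 -1.2 0.1 -0.4 0 1;0.2 -0.15 -1.5 0 -0.2 0 1;0 0 -0.8 0 0 0 1;0 0 0 0 0 0 1;0 0 0 0 0 0 1"

```text
t: 20.38
eef_pos: [0.4613, -0.0748, 0.0604]
tool_rot: [-0.003, 0.709, 0.705, -0.002]
contact_force: [-0.4, 0.5, -2.3]
gripper_width: 0.551
```

Run:
```python
from fb import *
need(.4639,-.080,.02,-.9)
```

```text
t 20.4 pos [ 0.4613 -0.0748  0.0604] yaw -0.29 | need cm [ 0.26 -0.52 -4.04] rx -0.04 ry -0.37 rz -0.61 | w 0.551 F [-0.4  0.5 -2.3] q7 0.37
```

Emit:
send_rows:
  motion: "0.2 -0.3 0 0 -0.3 -0.4 1;0.1 -0.2 -0.3 0 -0.1 -0.3 1;0 0 0 0 0 0 1;0 0 0 0 0 0 1"

```text
t: 20.72
eef_pos: [0.4652, -0.0785, 0.0582]
tool_rot: [0.0, 0.712, 0.702, 0.001]
contact_force: [-0.2, 1.1, -2.8]
gripper_width: 0.548
```

Run:
```python
from fb import *
need(.4639,-.080,.02,-.9)
```

```text
t 20.7 pos [ 0.4652 -0.0785  0.0582] yaw -0.87 | need cm [-0.13 -0.15 -3.82] rx -0.08 ry 0.13 rz -0.03 | w 0.548 F [-0.2  1.1 -2.8] q7 0.38
```

Emit:
send_rows:
  motion: "-0.1 -0.12 -0.5 0 0.1 0 1;0 0 -0.5 0 0 0 1;0 0 0 0 0 0 1"

```text
t: 20.97
eef_pos: [0.4649, -0.0797, 0.0482]
tool_rot: [0.0, 0.712, 0.702, 0.002]
contact_force: [0.8, -0.4, -2.4]
gripper_width: 0.551
```

Emit:
send_rows:
  motion: "0 0 -0.3 0 0 0 1;0 0 -0.3 0 0 0 1;0 0 -0.3 0 0 0 1"

```text
t: 21.22
eef_pos: [0.4651, -0.0798, 0.0385]
tool_rot: [0.0, 0.713, 0.702, 0.002]
contact_force: [-0.5, 0.1, -2.7]
gripper_width: 0.549
```

Emit:
send_rows:
  motion: "0 0 -0.4 0 0 0 1;0 0 -0.4 0 0 0 1;0 0 -0.4 0 0 0 1"

```text
t: 21.47
eef_pos: [0.4648, -0.0798, 0.0256]
tool_rot: [-0.0, 0.713, 0.702, 0.002]
contact_force: [0.1, -0.3, -2.9]
gripper_width: 0.556
```

Going in without contact; seat it.

Emit:
send_rows:
  motion: "0 0 -0.3 0 0 0 1;0 0 -0.2 0 0 0 1;0 0 -0.2 0 0 0 1"

```text
t: 21.72
eef_pos: [0.4647, -0.0796, 0.0195]
tool_rot: [-0.002, 0.713, 0.702, 0.002]
contact_force: [-22.5, 5.0, 83.6]
gripper_width: 0.552
```

Emit:
send_rows:
  motion: "0 0 0 0 0 0 0;0 0 0 0 0 0 0;0 0 0 0 0 0 0;0 0 0 0 0 0 0;0 0 0 0 0 0 0;0 0 1 0 0 0 0;0 0 2 0 0 0 0;0 0.5 3 0 0 0 0;0 1 3 0 0 0 0;0 0 3 0 0 0 0;0 0 2 0 0 0 0;0 0 0 0 0 0 0"

```text
t: 22.72
eef_pos: [0.4637, -0.0661, 0.1678]
tool_rot: [-0.002, 0.714, 0.7, 0.001]
contact_force: [1.1, -1.0, 0.3]
gripper_width: 0.999
```

Run:
```python
from fb import *
im,C,o=snap("wrist","w20")
need(.5754,.1242,.05,-33.4,o)
np.save("pics/w20o.npy",o,allow_pickle=True)
```

```text
t 22.7 pos [ 0.4637 -0.0661  0.1678] yaw -1.13 | need cm [ 11.17  19.03 -11.78] rx -0.2 ry -0.09 rz -32.27 | w 0.999 F [ 1.1 -1.   0.3] q7 0.18
```

View pics/w20.png

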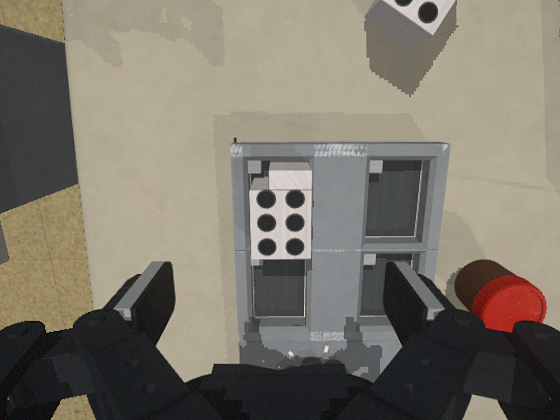

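Emit:
send_rows:
  motion: "1 1.5 0 0 0 -3 0;1.7 2.8 0 0 0 -4.7 0;1.7 3 0 0 0 -4.7 0;1.7 3 0 0 0 -4.7 0;1.7 3 0 0 0 -4.7 0;1.7 3 -0.5 0 0 -4.7 0;1.2 2.4 -2 0 0 -4.7 0;0.5 0.5 -2.5 0 0 -1 0;0 0 -2.5 0 0 0 0;0 0 0 0 0 0 0;0 0 0 0 0 0 0"

```text
t: 23.68
eef_pos: [0.5718, 0.1346, 0.0795]
tool_rot: [-0.004, 0.888, 0.46, -0.004]
contact_force: [0.8, -0.8, 0.1]
gripper_width: 0.997
```

```bash
cat > look.py <<'E'
from fb import *
import sys
# look.py name x y yaw  : fit block near given pose
nm,x,y,a=sys.argv[1],*map(float,sys.argv[2:5])
im,C,o=snap("wrist",nm); np.save(f"pics/{nm}o.npy",o,allow_pickle=True)
uv=proj(C,[[x,y,.055]])[0]
x0=int(max(0,uv[0]-150)); y0=int(max(0,uv[1]-130))
R=run(im,C,[("blk",uv,a)],182,nm+"f",(x0,min(560,x0+300),y0,min(420,y0+260)),fx=2)
p=R[0]; need(p[0],p[1],-.005,np.degrees(p[2]),o)
E
python3 look.py w21 .5754 .1242 -33.4
```

```text
blk [0.6198 0.0531] -14.94 1.0 182
t 23.7 pos [0.5718 0.1346 0.0795] yaw -35.21 | need cm [ 4.8  -8.16 -8.45] rx -0.2 ry -0.6 rz 20.27 | w 0.997 F [ 0.8 -0.8  0.1] q7 -0.54
```

View pics/w21f.png

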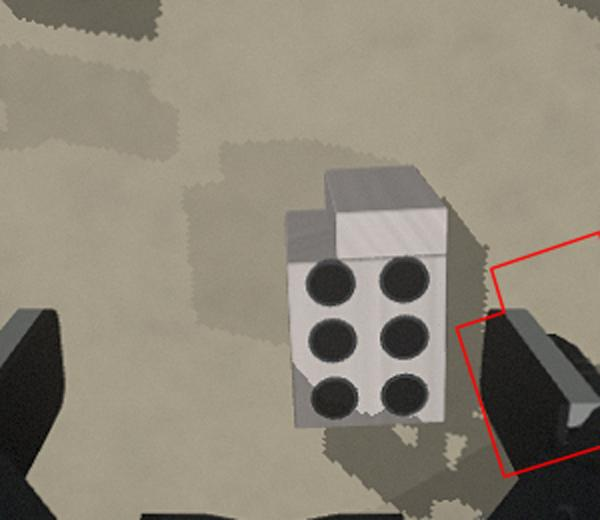

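```bash
sed -i 's/    k=1+np.argmax(st\[1:,4\]); b=(l==k)/    pm=polymask(uv-[x0,y0],b.shape)>.5; k=1+np.argmax([((l==i)\&pm).sum() for i in range(1,n)]); b=(l==k)/' h.py
cat > refit.py <<'E'
from fb import *
import sys
nm,x,y,a=sys.argv[1],*map(float,sys.argv[2:5]); thr=int(sys.argv[5]) if len(sys.argv)>5 else 182
o=np.load(f"pics/{nm}o.npy",allow_pickle=True).item(); im=cv2.imread(f"pics/{nm}.png")[:,:,::-1]; C=cam("wrist",o)
uv=proj(C,[[x,y,.055]])[0]; print(uv)
x0=int(max(0,uv[0]-150)); y0=int(max(0,uv[1]-130))
R=run(im,C,[("blk",uv,a)],thr,nm+"f",(x0,min(560,x0+300),y0,min(420,y0+260)),fx=2)
p=R[0]; need(p[0],p[1],-.005,np.degrees(p[2]),o)
E
python3 refit.py w21 .5754 .1242 -33.4
```

```text
[293.15713699 237.73477192]
blk [0.6198 0.0531] -14.94 1.0 182
t 23.7 pos [0.5718 0.1346 0.0795] yaw -35.21 | need cm [ 4.8  -8.16 -8.45] rx -0.2 ry -0.6 rz 20.27 | w 0.997 F [ 0.8 -0.8  0.1] q7 -0.54
```

```bash
python3 - <<'E'
from h import *
im=cv2.imread("pics/w21.png"); g=im.min(axis=2)
print(g[230:300:6,290:372:6]);
E
python3 refit.py w21 .5754 .1242 -33.4 168
```

```text
[[116 111 114 117 183 181 184 184 184 180 184 176 181  91]
 [116 116 117  88 139 138 142 147 158  66  83 169 179  93]
 [180 184  37  40  42 177 180 185  36  40  39  80 182  93]
 [182  80  42  44  41  87 175 148  36  45  39  65 180  90]
 [182 186  44  41  42 178 177 182  53  39  36 177 180  92]
 [181 179 182 135 184 176 181 181 180 180 180 176 180  90]
 [183 183 182 110 184 177 176 181 142  53  69 173 180  88]
 [180 186  39  37  34 134 178 188  38  39  39  69 177  89]
 [182 190  38  40  41  60 175 189  39  39  35  80 178  89]
 [183 181  50  40  41 179 175 183  61  33  58 173 177  89]
 [118 180 174 180 181 179 178 182 175 177 174 172 178  89]
 [119 122 180  74  77 178 178 182  58  33  65 175 173  87]]
[293.15713699 237.73477192]
blk [0.5966 0.0971] -58.54 0.302 168
t 23.7 pos [0.5718 0.1346 0.0795] yaw -35.21 | need cm [ 2.47 -3.75 -8.45] rx -0.2 ry -0.6 rz -23.33 | w 0.997 F [ 0.8 -0.8  0.1] q7 -0.54
```

View pics/w21f.png

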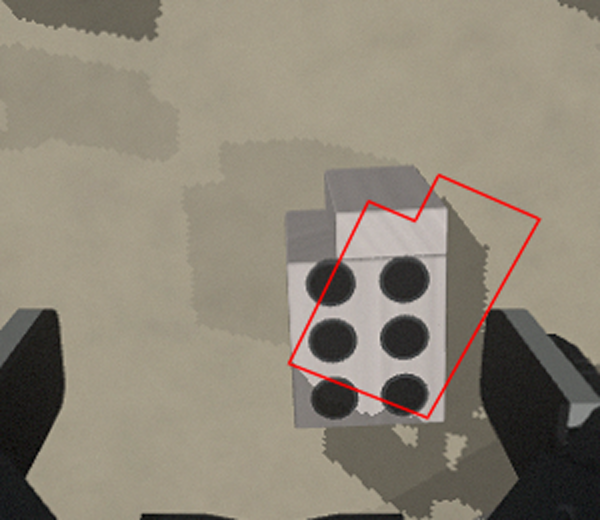

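```bash
cat >> h.py <<'E'
def corners(C,px,ids,z,a0):
    w=back(C,px,z)[:,:2]
    r=least_squares(lambda p:(blockpts(p,0)[ids][:,:2]-w).ravel(),[*w.mean(0),np.radians(a0)])
    print("corner fit",r.x[:2].round(4),np.degrees(r.x[2]).round(2),"res mm",(r.fun*1e3).round(1)); return r.x
E
python3 - <<'E'
from h import *
o=np.load(f"pics/w21o.npy",allow_pickle=True).item(); C=cam("wrist",o)
px=np.array([(447,209),(335,211),(337,258),(288,263),(295,427),(444,421)])/2+[143,107]
p=corners(C,px,[2,3,4,5,0,1],.055,-33)
need(p[0],p[1],-.005,np.degrees(p[2]),o)
E
```

```text
corner fit [0.581 0.096] -32.29 res mm [ 1.1  0.5  0.1  0.  -0.3 -0.3 -0.2  0.7 -0.6 -0.3 -0.1 -0.6]
t 23.7 pos [0.5718 0.1346 0.0795] yaw -35.21 | need cm [ 0.91 -3.86 -8.45] rx -0.2 ry -0.6 rz 2.92 | w 0.997 F [ 0.8 -0.8  0.1] q7 -0.54
```

Emit:
send_rows:
  motion: "0.3 -1.2 0 -0.1 -0.3 1.5 0;0.4 -1.6 -1 -0.1 -0.3 1 0.1;0.2 -1 -2 0 0 0.5 0.2;0 0 -2 0 0 0 0.2;0 0 0 0 0 0 0.2;0 0 0 0 0 0 0.2"

```text
t: 24.23
eef_pos: [0.5839, 0.0909, 0.0367]
tool_rot: [0.001, 0.876, 0.482, 0.004]
contact_force: [-0.4, 0.1, 1.0]
gripper_width: 0.799
```

Run:
```python
from h import *
im,C,o=snap("wrist","w22"); np.save("pics/w22o.npy",o,allow_pickle=True)
cv2.imwrite("pics/w22z.png",cv2.resize(im[130:400,130:430,::-1],None,fx=2.5,fy=2.2,interpolation=cv2.INTER_CUBIC))
need(.581,.096,-.005,-32.3,o)
```

```text
t 24.2 pos [0.5839 0.0909 0.0367] yaw -32.36 | need cm [-0.29  0.51 -4.17] rx -0.11 ry 0.5 rz 0.06 | w 0.799 F [-0.4  0.1  1. ] q7 -0.39
```

View pics/w22z.png

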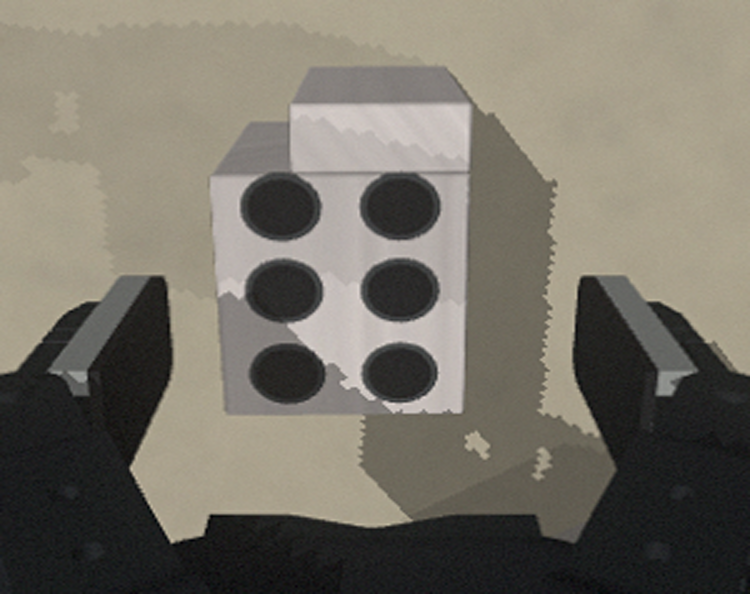

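Run:
```python
from h import *
o=np.load(f"pics/w22o.npy",allow_pickle=True).item(); C=cam("wrist",o)
px=np.array([(471,104),(290,104),(290,172),(210,177),(226,412),(464,412)])/[2.5,2.2]+[130,130]
p=corners(C,px,[2,3,4,5,0,1],.055,-33)
need(p[0],p[1],-.005,np.degrees(p[2]),o)
```

```text
corner fit [0.581  0.0958] -31.99 res mm [ 1.   0.3  0.   0.7 -0.  -0.3  0.1  0.8 -1.  -0.8 -0.1 -0.8]
t 24.2 pos [0.5839 0.0909 0.0367] yaw -32.36 | need cm [-0.29  0.5  -4.17] rx -0.11 ry 0.5 rz 0.37 | w 0.799 F [-0.4  0.1  1. ] q7 -0.39
```

Emit:
send_rows:
  motion: "-0.2 0.3 0 0 0.3 0.2 0.2;-0.1 0.2 -0.5 0 0.2 0.1 0.2;0 0 -0.5 0 0 0 0.2;0 0 0 0 0 0 0.2"

```text
t: 24.62
eef_pos: [0.5829, 0.0982, 0.0307]
tool_rot: [-0.001, 0.874, 0.485, 0.003]
contact_force: [0.2, -0.1, -0.7]
gripper_width: 0.796
```

Run:
```python
from fb import *
need(.581,.0958,-.005,-32.1)
```

```text
t 24.6 pos [0.5829 0.0982 0.0307] yaw -31.95 | need cm [-0.19 -0.24 -3.57] rx -0.29 ry 0.28 rz -0.15 | w 0.796 F [ 0.2 -0.1 -0.7] q7 -0.39
```

Emit:
send_rows:
  motion: "-0.15 -0.2 -0.3 -0.2 0.2 -0.1 0.2;0 0 -0.8 0 0 0 0.2;0 0 -0.5 0 0 0 0.2;0 0 0 0 0 0 0.2"

```text
t: 24.95
eef_pos: [0.5814, 0.0972, 0.0134]
tool_rot: [-0.0, 0.874, 0.485, 0.001]
contact_force: [0.5, -0.5, 0.5]
gripper_width: 0.798
```

Run:
```python
from fb import *
need(.581,.0958,-.005,-32.1)
```

```text
t 24.9 pos [0.5814 0.0972 0.0134] yaw -31.95 | need cm [-0.04 -0.14 -1.84] rx -0.09 ry 0.09 rz -0.15 | w 0.798 F [ 0.5 -0.5  0.5] q7 -0.37
```

Emit:
send_rows:
  motion: "-0.04 -0.12 -0.6 0 0 0 0.2;0 0 -0.6 0 0 0 0.2;0 0 -0.5 0 0 0 0.2;0 0 0 0 0 0 0.2;0 0 0 0 0 0 1;0 0 0 0 0 0 1;0 0 0 0 0 0 1;0 0 0 0 0 0 1;0 0 0 0 0 0 1;0 0 0 0 0 0 1"

```text
t: 25.78
eef_pos: [0.58, 0.0951, -0.0066]
tool_rot: [-0.0, 0.875, 0.485, -0.0]
contact_force: [-0.2, -0.4, -1.7]
gripper_width: 0.552
```

Emit:
send_rows:
  motion: "0 0 0.5 0 0 0 1;0 0 1 0 0 0 1;0 0 2 0 0 0 1;0 0 2.5 0 0 0 1;0 0 2.5 0 0 0 1;0 0 2.5 0 0 0 1;0 0 0.5 0 0 0 1;0 0 0 0 0 0 1"

```text
t: 26.45
eef_pos: [0.5757, 0.0942, 0.1148]
tool_rot: [-0.002, 0.875, 0.484, -0.003]
contact_force: [-0.7, 0.3, -3.6]
gripper_width: 0.552
```

Run:
```python
from fb import *
im,C,o=snap("wrist","w23"); np.save("pics/w23o.npy",o,allow_pickle=True)
need(.5675,-.081,.12,-.8,o)
cv2.imwrite("pics/w23z.png",cv2.resize(im[160:340,180:380,::-1],None,fx=4,fy=3.3,interpolation=cv2.INTER_CUBIC))
```

```text
t 26.4 pos [0.5757 0.0942 0.1148] yaw -32.06 | need cm [ -0.82 -17.52   0.52] rx 0.01 ry -0.4 rz 31.26 | w 0.552 F [-0.7  0.3 -3.6] q7 -0.46
```

View pics/w23z.png

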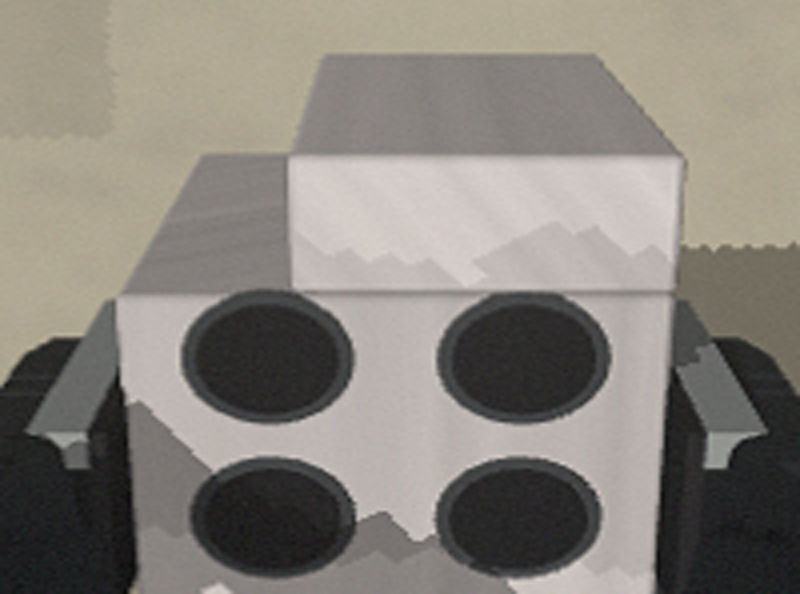

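Run:
```python
from h import *
o=np.load(f"pics/w23o.npy",allow_pickle=True).item(); C=cam("wrist",o)
px=np.array([(683,157),(289,157),(290,293),(118,297)])/[4,3.3]+[180,160]
p=inhand(C,o,px,[2,3,4,5],.0616)
```

```text
block [0.5773 0.0944] yaw -31.85 | off along jaw 1.2 across 1.1 mm dyaw 0.21 res mm [ 0.8 -0.2 -0.1  0.3 -0.2 -0.4 -0.4  0.3]
```

Emit:
send_rows:
  motion: "0 -2 0 0 -0.2 3.5 1;0 -3.2 0 0 -0.2 5.5 1;0 -3.4 0 0 0 5.5 1;0 -3.4 0 0 0 5.5 1;0 -3 0 0 0 5.5 1;0 -1.5 0 0 0 4.5 1;0 0 0 0 0 0 1;0 0 0 0 0 0 1"

```text
t: 27.17
eef_pos: [0.5667, -0.0738, 0.1031]
tool_rot: [-0.005, 0.709, 0.706, -0.007]
contact_force: [-0.5, 0.1, -3.1]
gripper_width: 0.555
```

Run:
```python
from fb import *
im,C,o=snap("wrist","w24"); np.save("pics/w24o.npy",o,allow_pickle=True)
need(.5672,-.081,.06,-.8,o)
```

```text
t 27.2 pos [ 0.5667 -0.0738  0.1031] yaw -0.24 | need cm [ 0.05 -0.72 -4.31] rx 0.21 ry -0.98 rz -0.56 | w 0.555 F [-0.5  0.1 -3.1] q7 0.3
```

View pics/w24.png

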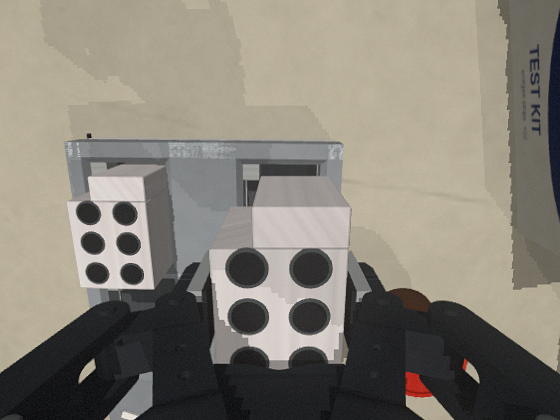

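Emit:
send_rows:
  motion: "0.1 -0.4 -1.2 0.1 -0.5 -0.4 1;0 -0.3 -1.5 0.1 -0.4 -0.3 1;0 0 -1 0 0 0 1;0 0 0 0 0 0 1;0 0 0 0 0 0 1"

```text
t: 27.63
eef_pos: [0.5669, -0.0732, 0.0617]
tool_rot: [-0.003, 0.712, 0.702, -0.001]
contact_force: [-0.3, 0.3, -3.6]
gripper_width: 0.556
```

Run:
```python
from fb import *
need(.5674,-.0818,.0185,-1)
```

```text
t 27.6 pos [ 0.5669 -0.0732  0.0617] yaw -0.76 | need cm [ 0.05 -0.86 -4.32] rx -0.14 ry -0.32 rz -0.24 | w 0.556 F [-0.3  0.3 -3.6] q7 0.33
```

Emit:
send_rows:
  motion: "0.05 -0.5 0 -0.1 -0.2 -0.2 1;0 -0.4 0 0 -0.1 0 1;0 0 0 0 0 0 1;0 0 0 0 0 0 1"

```text
t: 27.97
eef_pos: [0.5687, -0.0804, 0.0627]
tool_rot: [-0.0, 0.712, 0.702, 0.001]
contact_force: [0.1, -0.9, -3.7]
gripper_width: 0.549
```

Run:
```python
from fb import *
need(.5674,-.0818,.0185,-1)
```

```text
t 28.0 pos [ 0.5687 -0.0804  0.0627] yaw -0.79 | need cm [-0.13 -0.14 -4.42] rx -0.06 ry 0.05 rz -0.21 | w 0.549 F [ 0.1 -0.9 -3.7] q7 0.34
```

Emit:
send_rows:
  motion: "-0.12 -0.12 -0.5 0 0 -0.2 1;0 0 -0.6 0 0 0 1;0 0 -0.3 0 0 0 1;0 0 0 0 0 0 1"

```text
t: 28.3
eef_pos: [0.5684, -0.082, 0.0486]
tool_rot: [0.001, 0.714, 0.701, 0.002]
contact_force: [-0.6, -0.3, -3.4]
gripper_width: 0.55
```

Run:
```python
from fb import *
im,C,o=snap("wrist","w25")
need(.5674,-.0818,.0185,-1,o)
```

```text
t 28.3 pos [ 0.5684 -0.082   0.0486] yaw -1.04 | need cm [-0.1   0.02 -3.01] rx -0.07 ry 0.21 rz 0.04 | w 0.55 F [-0.6 -0.3 -3.4] q7 0.36
```

View pics/w25.png

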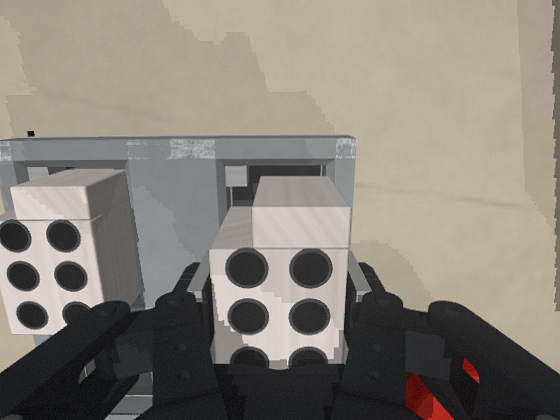

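Emit:
send_rows:
  motion: "-0.08 0 -0.3 0 0.2 0 1;0 0 -0.4 0 0 0 1;0 0 -0.4 0 0 0 1;0 0 -0.3 0 0 0 1"

```text
t: 28.68
eef_pos: [0.5681, -0.0819, 0.034]
tool_rot: [-0.0, 0.713, 0.701, 0.001]
contact_force: [-0.2, -0.7, -4.1]
gripper_width: 0.55
```

Emit:
send_rows:
  motion: "0 0 -0.4 0 0 0 1;0 0 -0.4 0 0 0 1;0 0 -0.2 0 0 0 1"

```text
t: 28.93
eef_pos: [0.5678, -0.0818, 0.0224]
tool_rot: [-0.0, 0.713, 0.701, 0.0]
contact_force: [-1.1, -0.3, -3.4]
gripper_width: 0.553
```

Emit:
send_rows:
  motion: "0 0 -0.2 0 0 0 1;0 0 -0.15 0 0 0 1;0 0 -0.1 0 0 0 1"

```text
t: 29.18
eef_pos: [0.5676, -0.0817, 0.0183]
tool_rot: [-0.001, 0.713, 0.701, 0.0]
contact_force: [-8.3, 1.5, 22.5]
gripper_width: 0.552
```

Emit:
send_rows:
  motion: "0 0 0 0 0 0 0;0 0 0 0 0 0 0;0 0 0 0 0 0 0;0 0 0 0 0 0 0;0 0 0 0 0 0 0;0 0 1 0 0 0 0;0 0 2 0 0 0 0;-0.5 0.5 3 0 0 0 0;-1 2 3 0 0 1 0;-2 3.5 3 0 0 2 0;-2 4 2 0 0 3 0;-2 4 0 0 0 3 0;-2 4 0 0 0 3 0;0 0 0 0 0 0 0"

```text
t: 30.35
eef_pos: [0.4794, 0.0861, 0.1637]
tool_rot: [0.003, 0.637, 0.771, 0.004]
contact_force: [0.1, -0.2, 0.2]
gripper_width: 1.0
```

Run:
```python
from fb import *
im,C,o=snap("wrist","w26"); np.save("pics/w26o.npy",o,allow_pickle=True)
need(.421,.2655,.1,-24,o)
```

```text
t 30.4 pos [0.4794 0.0861 0.1637] yaw 10.93 | need cm [-5.84 17.94 -6.37] rx -0.17 ry 0.58 rz -34.93 | w 1.0 F [ 0.1 -0.2  0.2] q7 0.03
```

View pics/w26.png

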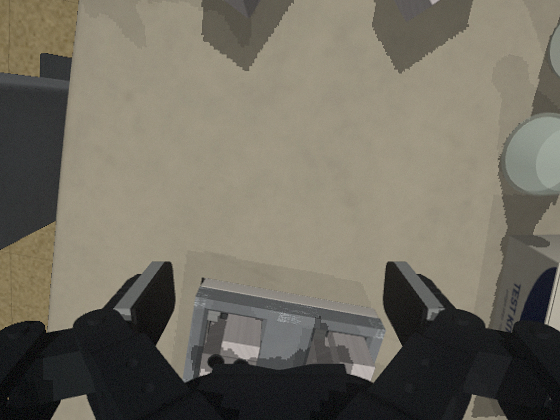

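Emit:
send_rows:
  motion: "-0.5 1.5 0 0 0 -3 0;-0.9 2.8 0 0 0 -6 0;-1 3.2 0 0 0 -6.5 0;-1 3.2 0 0 0 -6.5 0;-1 3.2 -0.5 0 0 -6.5 0;-0.9 2.6 -1.5 0 0 -5.5 0;-0.3 0.5 -2 0 0 -1 0;0 0 -1 0 0 0 0;0 0 0 0 0 0 0;0 0 0 0 0 0 0"

```text
t: 31.23
eef_pos: [0.4306, 0.2491, 0.1185]
tool_rot: [0.008, 0.85, 0.526, 0.007]
contact_force: [1.0, -0.1, -0.1]
gripper_width: 1.0
```

```bash
cat > zz.py <<'E'
from fb import *
import sys
nm=sys.argv[1]; x,y,z,a=map(float,sys.argv[2:6])
im,C,o=snap("wrist",nm); np.save(f"pics/{nm}o.npy",o,allow_pickle=True)
need(x,y,z,a,o)
cv2.imwrite(f"pics/{nm}z.png",cv2.resize(im[100:400,120:440,::-1],None,fx=2.4,fy=2,interpolation=cv2.INTER_CUBIC))
E
python3 zz.py w27 .421 .2655 .04 -24
```

```text
t 31.2 pos [0.4306 0.2491 0.1185] yaw -26.49 | need cm [-0.96  1.64 -7.85] rx 0.36 ry 1.13 rz 2.49 | w 1.0 F [ 1.  -0.1 -0.1] q7 -0.93
```

View pics/w27.png

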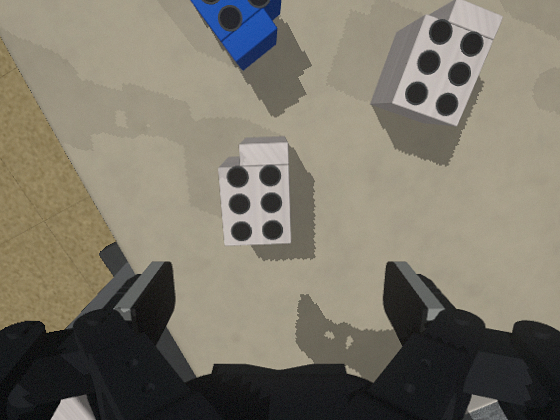

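Run:
```python
from h import *
o=np.load(f"pics/w27o.npy",allow_pickle=True).item(); C=cam("wrist",o)
p=corners(C,np.array([(288,142),(240,144),(240,166),(219,167),(225,245),(291,243)]),[2,3,4,5,0,1],.055,-25)
need(p[0],p[1],.035,np.degrees(p[2]),o)
p=corners(C,np.array([(503,16),(374,103),(458,125)]),[2,0,1],.055,-42)
```

```text
corner fit [0.4224 0.2639] -24.61 res mm [ 0.9 -0.  -0.3  0.7  0.4 -0.  -0.4  0.5 -0.8 -0.5  0.3 -0.6]
t 31.2 pos [0.4306 0.2491 0.1185] yaw -26.49 | need cm [-0.82  1.49 -8.35] rx 0.36 ry 1.13 rz 1.89 | w 1.0 F [ 1.  -0.1 -0.1] q7 -0.93
corner fit [0.5686 0.2901] -45.48 res mm [-2.1  1.   6.9 -2.3 -4.8  1.3]
```

Emit:
send_rows:
  motion: "-0.3 0.5 -0.5 0.2 0.6 1 0;-0.4 0.6 -2 0.2 0.4 0.7 0.1;0 0.3 -2.5 0 0 0.2 0.2;0 0 -2 0 0 0 0.2;0 0 -0.5 0 0 0 0.2;0 0 0 0 0 0 0.2;0 0 0 0 0 0 0.2"

```text
t: 31.87
eef_pos: [0.4308, 0.2603, 0.0466]
tool_rot: [-0.002, 0.843, 0.538, 0.006]
contact_force: [0.0, -0.9, 0.7]
gripper_width: 0.797
```

```bash
python3 zz.py w28 .4222 .2642 -.006 -24.6
```

```text
t 31.9 pos [0.4308 0.2603 0.0466] yaw -24.89 | need cm [-0.86  0.39 -5.26] rx -0.57 ry 0.46 rz 0.29 | w 0.797 F [ 0.  -0.9  0.7] q7 -0.8
```

View pics/w28z.png

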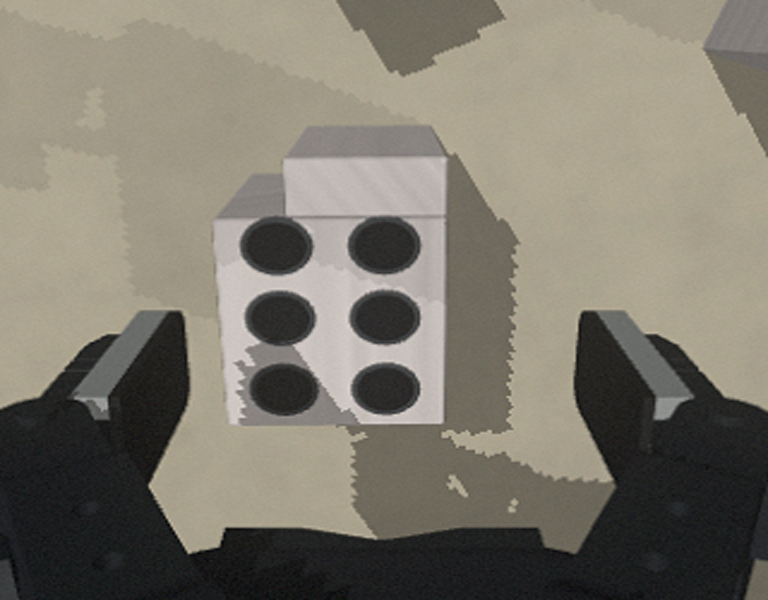

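Run:
```python
from h import *
o=np.load(f"pics/w28o.npy",allow_pickle=True).item(); C=cam("wrist",o)
p=corners(C,np.array([(447,157),(284,158),(284,217),(213,219),(229,424),(444,423)])/[2.4,2]+[120,100],[2,3,4,5,0,1],.055,-25)
need(p[0],p[1],-.006,np.degrees(p[2]),o)
```

```text
corner fit [0.4221 0.2642] -24.35 res mm [ 0.8  0.3 -0.1  0.6  0.2 -0.1 -0.3  0.5 -0.8 -0.5  0.2 -0.8]
t 31.9 pos [0.4308 0.2603 0.0466] yaw -24.89 | need cm [-0.87  0.38 -5.26] rx -0.57 ry 0.46 rz 0.54 | w 0.797 F [ 0.  -0.9  0.7] q7 -0.8
```

Emit:
send_rows:
  motion: "-0.4 0.2 -0.3 -0.3 0.3 0.1 0.2;-0.4 0.1 -0.5 -0.2 0.2 0.1 0.2;0 0 -0.5 0 0 0 0.2;0 0 0 0 0 0 0.2"

```text
t: 32.25
eef_pos: [0.4245, 0.2653, 0.0363]
tool_rot: [-0.001, 0.842, 0.54, 0.003]
contact_force: [-0.9, 0.6, -0.6]
gripper_width: 0.799
```

```bash
python3 -c "
from h import *
need(.4222,.264,-.006,-24.6)"
```

```text
t 32.2 pos [0.4245 0.2653 0.0363] yaw -24.68 | need cm [-0.23 -0.13 -4.23] rx -0.32 ry 0.2 rz 0.08 | w 0.799 F [-0.9  0.6 -0.6] q7 -0.81
```

Emit:
send_rows:
  motion: "-0.2 -0.1 -0.5 -0.2 0.2 0.1 0.2;0 0 -0.7 0 0 0 0.2;0 0 -0.6 0 0 0 0.2;0 0 0 0 0 0 0.2"

```text
t: 32.58
eef_pos: [0.422, 0.2648, 0.0167]
tool_rot: [-0.001, 0.841, 0.541, 0.001]
contact_force: [0.5, 0.3, -0.4]
gripper_width: 0.802
```

```bash
python3 -c "
from h import *
need(.4222,.264,-.006,-24.5)"
```

```text
t 32.6 pos [0.422  0.2648 0.0167] yaw -24.5 | need cm [ 0.02 -0.08 -2.27] rx -0.13 ry -0.0 rz -0.0 | w 0.802 F [ 0.5  0.3 -0.4] q7 -0.79
```

Emit:
send_rows:
  motion: "0 -0.05 -0.7 -0.1 0 0 0.2;0 0 -0.7 0 0 0 0.2;0 0 -0.6 0 0 0 0.2;0 0 0 0 0 0 0.2;0 0 0 0 0 0 1;0 0 0 0 0 0 1;0 0 0 0 0 0 1;0 0 0 0 0 0 1;0 0 0 0 0 0 1;0 0 0 0 0 0 1"

```text
t: 33.42
eef_pos: [0.4215, 0.2633, -0.0064]
tool_rot: [0.0, 0.841, 0.541, -0.001]
contact_force: [0.4, -0.0, -2.6]
gripper_width: 0.549
```

Emit:
send_rows:
  motion: "0 0 0.5 0 0 0 1;0 0 1 0 0 0 1;0 0 2 0 0 0 1;0 0 2.5 0 0 0 1;0 0 2.5 0 0 0 1;0 0 2.5 0 0 0 1;0 0 0.5 0 0 0 1;0 0 0 0 0 0 1"

```text
t: 34.08
eef_pos: [0.4197, 0.2611, 0.1167]
tool_rot: [0.0, 0.842, 0.54, -0.002]
contact_force: [-0.4, 0.6, -3.1]
gripper_width: 0.557
```

```bash
python3 zz.py w29 .464 -.166 .12 -.9
```

```text
t 34.1 pos [0.4197 0.2611 0.1167] yaw -24.63 | need cm [  4.43 -42.71   0.33] rx 0.15 ry -0.23 rz 23.73 | w 0.557 F [-0.4  0.6 -3.1] q7 -0.9
```

View pics/w29z.png

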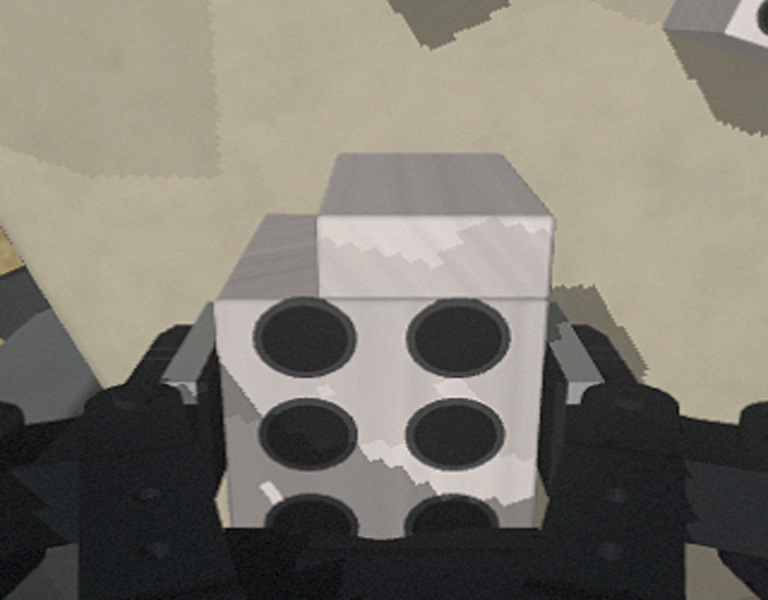

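Run:
```python
from h import *
o=np.load(f"pics/w29o.npy",allow_pickle=True).item(); C=cam("wrist",o)
p=inhand(C,o,np.array([(553,216),(317,216),(318,298),(216,300)])/[2.4,2]+[120,100],[2,3,4,5],.0614)
```

```text
block [0.4208 0.2615] yaw -24.5 | off along jaw 0.9 across 0.8 mm dyaw 0.13 res mm [ 0.9 -0.1 -0.1  0.3 -0.2 -0.4 -0.6  0.2]
```

Emit:
send_rows:
  motion: "0.3 -2 0.2 0 0 1.2 1;0.5 -3.5 0.2 0 0 2.2 1;0.5 -3.9 0.2 0 0 2.2 1;0.5 -3.9 0 0 0 2.2 1;0.5 -3.9 0 0 0 2.2 1;0.4 -3.9 0 0 0 2.2 1;0.4 -3.9 0 0 0 2.2 1;0.4 -3.9 0 0 0 2.2 1;0.4 -3.9 0 0 0 2.2 1;0.4 -3.9 0 0 0 2.2 1;0.3 -3.5 0 0 0 2.2 1;0.2 -2 0 0 0 1 1;0 0 0 0 0 0 1;0 0 0 0 0 0 1"

```text
t: 35.3
eef_pos: [0.4529, -0.1789, 0.1081]
tool_rot: [-0.004, 0.699, 0.715, -0.012]
contact_force: [0.5, -0.0, -2.7]
gripper_width: 0.556
```

```bash
python3 zz.py w30 .4635 -.166 .065 -.9
```

```text
t 35.3 pos [ 0.4529 -0.1789  0.1081] yaw 1.27 | need cm [ 1.06  1.29 -4.31] rx 0.71 ry -1.28 rz -2.17 | w 0.556 F [ 0.5 -0.  -2.7] q7 0.5
```

View pics/w30.png

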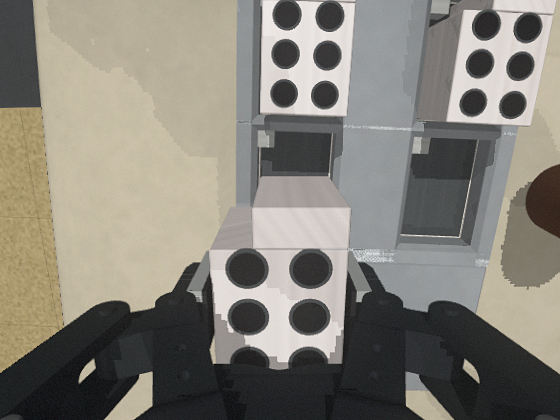

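Emit:
send_rows:
  motion: "0.4 0.5 0 0.3 -0.6 -1 1;0.4 0.4 -0.8 0.3 -0.5 -0.8 1;0.2 0.3 -1.2 0 0 -0.3 1;0 0 -1 0 0 0 1;0 0 0 0 0 0 1;0 0 0 0 0 0 1"

```text
t: 35.85
eef_pos: [0.4634, -0.1571, 0.0733]
tool_rot: [-0.003, 0.71, 0.704, -0.0]
contact_force: [-0.1, 0.2, -2.1]
gripper_width: 0.551
```

```bash
python3 zz.py w31 .4635 -.166 .0186 -.9
```

```text
t 35.9 pos [ 0.4634 -0.1571  0.0733] yaw -0.51 | need cm [ 0.01 -0.89 -5.47] rx -0.21 ry -0.25 rz -0.39 | w 0.551 F [-0.1  0.2 -2.1] q7 0.5
```

View pics/w31z.png

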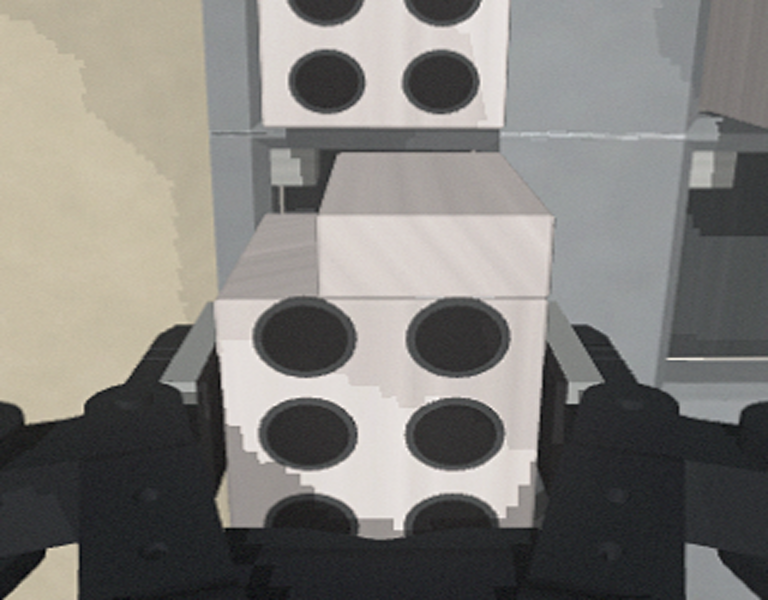

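Emit:
send_rows:
  motion: "0 -0.5 0 -0.1 -0.2 -0.3 1;0 -0.4 0 -0.1 0 -0.1 1;0 0 0 0 0 0 1;0 0 0 0 0 0 1"

```text
t: 36.23
eef_pos: [0.4639, -0.1671, 0.0743]
tool_rot: [0.001, 0.713, 0.701, 0.0]
contact_force: [-0.3, -0.2, -2.5]
gripper_width: 0.554
```

Run:
```python
from h import *
im,C,o=snap("wrist","w32"); need(.4635,-.166,.0186,-.9,o)
v=cv2.resize(im[60:300,180:520,::-1],None,fx=2.2,fy=2.2,interpolation=cv2.INTER_CUBIC)
a=np.radians(-.8); R=np.array([[np.cos(a),-np.sin(a)],[np.sin(a),np.cos(a)]])
for c in [(.4635,-.1655),(.567,-.1666)]:
    for q,z,col in [(np.array([[-1,-1],[1,-1],[1,1],[-1,1]])*(.030,.042),.045,(0,0,255)),(np.array([[-.026,.038],[-.015,.038],[-.015,.027],[-.026,.027]]),.041,(255,0,0))]:
        q=q@R.T+c
        uv=(proj(C,np.c_[q,np.full(4,z)])-[180,60]+.5)*2.2-.5
        cv2.polylines(v,[uv.round().astype(np.int32)],True,col,1,cv2.LINE_AA)
cv2.imwrite("pics/w32z.png",v)
```

```text
t 36.2 pos [ 0.4639 -0.1671  0.0743] yaw -0.94 | need cm [-0.04  0.11 -5.57] rx 0.02 ry 0.07 rz 0.04 | w 0.554 F [-0.3 -0.2 -2.5] q7 0.51
```

View pics/w32z.png

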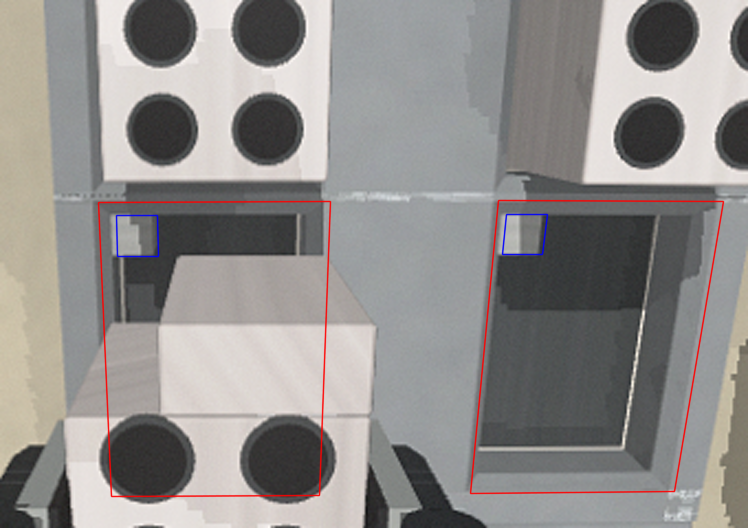

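Emit:
send_rows:
  motion: "-0.06 0.1 -0.7 0 0 0 1;0 0 -0.8 0 0 0 1;0 0 -0.7 0 0 0 1;0 0 0 0 0 0 1"

```text
t: 36.62
eef_pos: [0.4638, -0.1662, 0.0509]
tool_rot: [0.001, 0.713, 0.701, 0.001]
contact_force: [0.2, -0.4, -3.0]
gripper_width: 0.55
```

```bash
python3 -c "
from h import *
need(.4632,-.166,.0186,-.9)"
```

```text
t 36.6 pos [ 0.4638 -0.1662  0.0509] yaw -0.96 | need cm [-0.06  0.02 -3.23] rx 0.02 ry 0.19 rz 0.06 | w 0.55 F [ 0.2 -0.4 -3. ] q7 0.54
```

Emit:
send_rows:
  motion: "-0.05 0 -0.4 0 0.1 0 1;0 0 -0.4 0 0 0 1;0 0 -0.4 0 0 0 1;0 0 -0.3 0 0 0 1"

```text
t: 36.95
eef_pos: [0.463, -0.1661, 0.0338]
tool_rot: [0.0, 0.713, 0.701, -0.0]
contact_force: [0.2, -0.2, -2.7]
gripper_width: 0.555
```

Emit:
send_rows:
  motion: "0 0 -0.4 0 0 0 1;0 0 -0.4 0 0 0 1;0 0 -0.2 0 0 0 1"

```text
t: 37.2
eef_pos: [0.4629, -0.1661, 0.0225]
tool_rot: [0.0, 0.713, 0.701, -0.0]
contact_force: [-0.4, 0.3, -3.1]
gripper_width: 0.549
```

Emit:
send_rows:
  motion: "0 0 -0.2 0 0 0 1;0 0 -0.15 0 0 0 1;0 0 -0.1 0 0 0 1"

```text
t: 37.45
eef_pos: [0.4629, -0.1659, 0.0184]
tool_rot: [-0.001, 0.713, 0.701, 0.0]
contact_force: [-10.1, 4.5, 35.2]
gripper_width: 0.55
```

Emit:
send_rows:
  motion: "0 0 0 0 0 0 0;0 0 0 0 0 0 0;0 0 0 0 0 0 0;0 0 0 0 0 0 0;0 0 0 0 0 0 0;0 0 1 0 0 0 0;0 0 2 0 0 0 0;0 0 3 0 0 0 0;0.3 1 3 0 0 -1 0;0.6 2.5 3 0 0 -3 0;0.9 3.8 1 0 0 -3.5 0;0.9 3.8 0 0 0 -3.5 0;0.9 3.8 0 0 0 -3.5 0;0.9 3.8 0 0 0 -3.5 0;0.9 3.8 0 0 0 -3.5 0;0.9 3.8 0 0 0 -3.5 0;0.9 3.8 0 0 0 -3.5 0;0.9 3.8 0 0 0 -3.5 0;0 0 0 0 0 0 0"

```text
t: 39.03
eef_pos: [0.5442, 0.1858, 0.1671]
tool_rot: [0.0, 0.889, 0.459, 0.007]
contact_force: [0.5, 1.5, -0.3]
gripper_width: 1.0
```

```bash
python3 zz.py w33 .57 .29 .1 -43
```

```text
t 39.0 pos [0.5442 0.1858 0.1671] yaw -35.42 | need cm [ 2.58 10.42 -6.71] rx -0.34 ry 0.69 rz -7.58 | w 1.0 F [ 0.5  1.5 -0.3] q7 -0.79
```

View pics/w33.png

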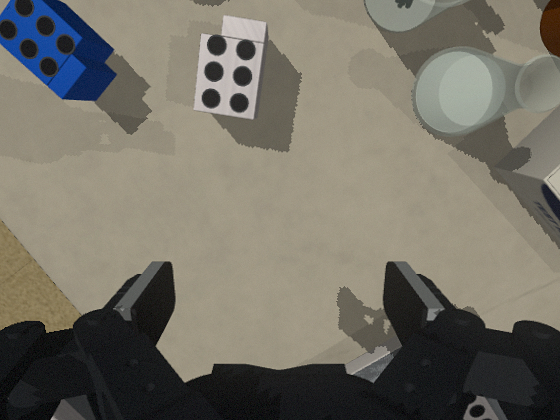

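Run:
```python
from h import *
o=np.load(f"pics/w33o.npy",allow_pickle=True).item(); C=cam("wrist",o)
p=corners(C,np.array([(268,20),(224,15),(222,36),(203,35),(194,111),(253,119)]),[2,3,4,5,0,1],.055,-43)
need(p[0],p[1],.05,np.degrees(p[2]),o)
```

```text
corner fit [0.5725 0.287 ] -44.17 res mm [-0.5 -1.1  0.2  0.4 -0.3  0.2 -0.   1.9  0.1  0.2  0.7 -1.6]
t 39.0 pos [0.5442 0.1858 0.1671] yaw -35.42 | need cm [  2.83  10.12 -11.71] rx -0.34 ry 0.69 rz -8.76 | w 1.0 F [ 0.5  1.5 -0.3] q7 -0.79
```

Emit:
send_rows:
  motion: "0.5 1.8 -0.5 -0.2 0.3 -1.8 0;0.7 2.6 -1.5 -0.1 0.2 -2 0;0.7 2.6 -2 0 0 -2 0;0.6 2.1 -2.5 0 0 -2 0;0.2 0.5 -2.5 0 0 -1 0.1;0 0 -1.5 0 0 0 0.2;0 0 0 0 0 0 0.2;0 0 0 0 0 0 0.2"

```text
t: 39.75
eef_pos: [0.5729, 0.2756, 0.064]
tool_rot: [0.003, 0.923, 0.385, 0.002]
contact_force: [0.7, -0.4, 0.5]
gripper_width: 0.8
```

```bash
python3 zz.py w34 .5725 .287 .05 -44
```

```text
t 39.8 pos [0.5729 0.2756 0.064 ] yaw -44.77 | need cm [-0.04  1.14 -1.4 ] rx 0.21 ry 0.38 rz 0.77 | w 0.8 F [ 0.7 -0.4  0.5] q7 -0.97
```

View pics/w34z.png

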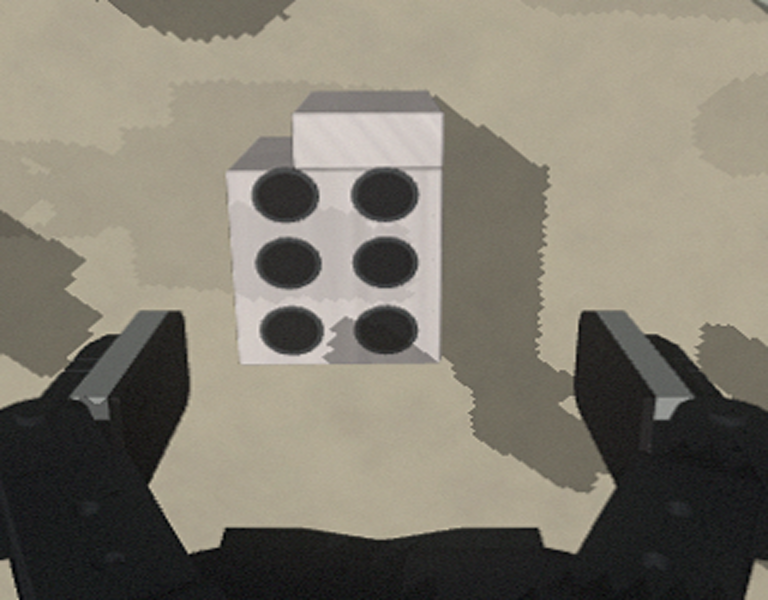

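Run:
```python
from h import *
o=np.load(f"pics/w34o.npy",allow_pickle=True).item(); C=cam("wrist",o)
p=corners(C,np.array([(443,112),(293,113),(293,166),(226,170),(239,363),(440,362)])/[2.4,2]+[120,100],[2,3,4,5,0,1],.055,-43)
need(p[0],p[1],.025,np.degrees(p[2]),o)
```

```text
corner fit [0.5724 0.2883] -44.45 res mm [ 0.9  0.   0.2  0.8 -0.3 -0.4  0.1  0.6 -0.7 -0.3 -0.3 -0.7]
t 39.8 pos [0.5729 0.2756 0.064 ] yaw -44.77 | need cm [-0.05  1.26 -3.9 ] rx 0.21 ry 0.38 rz 0.32 | w 0.8 F [ 0.7 -0.4  0.5] q7 -0.97
```

Emit:
send_rows:
  motion: "-0.05 0.6 -0.5 0.1 0.2 0.2 0.2;0 0.6 -1 0.1 0.1 0.1 0.2;0 0 -1.2 0 0 0 0.2;0 0 -0.7 0 0 0 0.2;0 0 0 0 0 0 0.2;0 0 0 0 0 0 0.2"

```text
t: 40.3
eef_pos: [0.5751, 0.2872, 0.0321]
tool_rot: [-0.001, 0.923, 0.386, 0.004]
contact_force: [-0.0, -0.8, 0.7]
gripper_width: 0.802
```

```bash
python3 -c "
from h import *
need(.5724,.2883,-.006,-44.4)"
```

```text
t 40.3 pos [0.5751 0.2872 0.0321] yaw -44.61 | need cm [-0.27  0.11 -3.81] rx -0.23 ry 0.38 rz 0.21 | w 0.802 F [-0.  -0.8  0.7] q7 -0.95
```

Emit:
send_rows:
  motion: "-0.2 0.1 -0.4 -0.1 0.2 0.1 0.2;0 0 -0.6 0 0.1 0 0.2;0 0 -0.6 0 0 0 0.2;0 0 0 0 0 0 0.2"

```text
t: 40.63
eef_pos: [0.5731, 0.288, 0.015]
tool_rot: [-0.001, 0.922, 0.387, 0.001]
contact_force: [-0.2, -0.2, 0.3]
gripper_width: 0.803
```

```bash
python3 -c "
from h import *
need(.5724,.2883,-.006,-44.4)"
```

```text
t 40.6 pos [0.5731 0.288  0.015 ] yaw -44.52 | need cm [-0.07  0.03 -2.1 ] rx -0.12 ry 0.07 rz 0.12 | w 0.803 F [-0.2 -0.2  0.3] q7 -0.94
```

Emit:
send_rows:
  motion: "-0.05 0 -0.7 0 0 0 0.2;0 0 -0.7 0 0 0 0.2;0 0 -0.5 0 0 0 0.2;0 0 0 0 0 0 0.2;0 0 0 0 0 0 1;0 0 0 0 0 0 1;0 0 0 0 0 0 1;0 0 0 0 0 0 1;0 0 0 0 0 0 1;0 0 0 0 0 0 1"

```text
t: 41.47
eef_pos: [0.5722, 0.2878, -0.0066]
tool_rot: [-0.001, 0.922, 0.386, 0.001]
contact_force: [1.1, 0.2, -1.5]
gripper_width: 0.551
```

Emit:
send_rows:
  motion: "0 0 0.5 0 0 0 1;0 0 1 0 0 0 1;0 0 2 0 0 0 1;0 0 2.5 0 0 0 1;0 0 2.5 0 0 0 1;0 0 2.5 0 0 0 1;0 0 1.5 0 0 0 1;0 0 0 0 0 0 1"

```text
t: 42.13
eef_pos: [0.5688, 0.2852, 0.1259]
tool_rot: [-0.0, 0.923, 0.386, -0.002]
contact_force: [0.8, 0.3, -3.0]
gripper_width: 0.55
```

```bash
python3 zz.py w35 .567 -.167 .13 -.9
```

```text
t 42.1 pos [0.5688 0.2852 0.1259] yaw -44.62 | need cm [ -0.18 -45.22   0.41] rx 0.07 ry -0.27 rz 43.72 | w 0.55 F [ 0.8  0.3 -3. ] q7 -1.01
```

View pics/w35z.png

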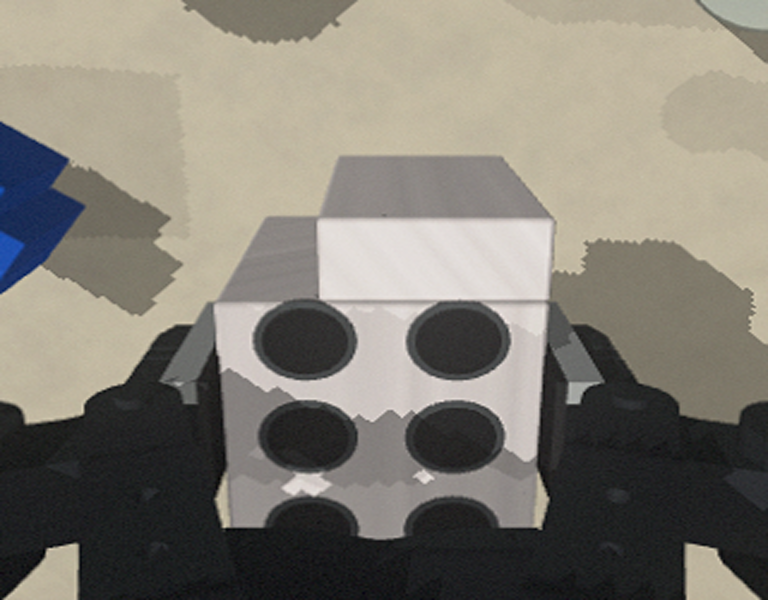

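Run:
```python
from h import *
o=np.load(f"pics/w35o.npy",allow_pickle=True).item(); C=cam("wrist",o)
p=inhand(C,o,np.array([(553,219),(317,219),(318,301),(215,304)])/[2.4,2]+[120,100],[2,3,4,5],.0616)
```

```text
block [0.5699 0.2849] yaw -44.37 | off along jaw 1.0 across 0.5 mm dyaw 0.25 res mm [ 0.8 -0.4 -0.1  0.3 -0.3 -0.3 -0.3  0.4]
```

Emit:
send_rows:
  motion: "0 -2 0.2 0 0 2 1;0 -3.5 0.2 0 0 3.7 1;0 -3.9 0.2 0 0 3.8 1;0 -3.9 0.1 0 0 3.8 1;0 -3.9 0.1 0 0 3.8 1;0 -3.9 0 0 0 3.8 1;0 -3.9 0 0 0 3.8 1;0 -3.9 0 0 0 3.8 1;0 -3.9 0 0 0 3.8 1;0 -3.9 0 0 0 3.8 1;0 -3.5 0 0 0 3.8 1;0 -2 0 0 0 2 1;0 -1 0 0 0 0.5 1;0 0 0 0 0 0 1;0 0 0 0 0 0 1"

```text
t: 43.43
eef_pos: [0.5473, -0.1628, 0.1169]
tool_rot: [-0.005, 0.705, 0.709, -0.015]
contact_force: [0.5, 0.8, -3.2]
gripper_width: 0.555
```

```bash
python3 zz.py w36 .567 -.167 .075 -.9
```

```text
t 43.4 pos [ 0.5473 -0.1628  0.1169] yaw 0.3 | need cm [ 1.97 -0.42 -4.19] rx 0.76 ry -1.61 rz -1.2 | w 0.555 F [ 0.5  0.8 -3.2] q7 0.4
```

View pics/w36.png

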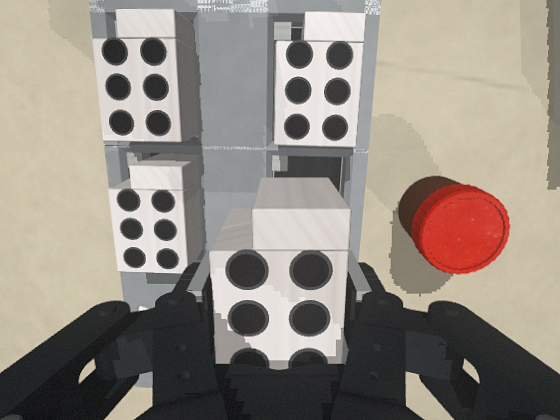

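Emit:
send_rows:
  motion: "0.6 -0.1 0 0.3 -0.7 -0.6 1;0.7 -0.1 -0.8 0.3 -0.6 -0.5 1;0.6 -0.1 -1.2 0.1 -0.2 0 1;0 0 -1 0 0 0 1;0 0 0 0 0 0 1;0 0 0 0 0 0 1"

```text
t: 43.98
eef_pos: [0.5691, -0.1576, 0.0814]
tool_rot: [-0.002, 0.709, 0.705, 0.001]
contact_force: [0.1, 0.2, -2.7]
gripper_width: 0.553
```

```bash
python3 -c "
from h import *
need(.5663,-.167,.0186,-1)"
```

```text
t 44.0 pos [ 0.5691 -0.1576  0.0814] yaw -0.35 | need cm [-0.28 -0.94 -6.28] rx -0.22 ry -0.11 rz -0.65 | w 0.553 F [ 0.1  0.2 -2.7] q7 0.43
```

Emit:
send_rows:
  motion: "-0.15 -0.5 0 -0.1 0 -0.4 1;-0.1 -0.4 0 -0.1 0 -0.2 1;0 0 0 0 0 0 1;0 0 0 0 0 0 1"

```text
t: 44.32
eef_pos: [0.5658, -0.1669, 0.0809]
tool_rot: [-0.001, 0.713, 0.701, -0.001]
contact_force: [-0.5, 0.2, -3.4]
gripper_width: 0.553
```

Run:
```python
from h import *
im,C,o=snap("wrist","w37"); need(.5663,-.167,.0186,-1,o)
v=cv2.resize(im[60:300,180:520,::-1],None,fx=2.2,fy=2.2,interpolation=cv2.INTER_CUBIC)
a=np.radians(-.8); R=np.array([[np.cos(a),-np.sin(a)],[np.sin(a),np.cos(a)]])
for c in [(.567,-.1666)]:
    for q,z,col in [(np.array([[-1,-1],[1,-1],[1,1],[-1,1]])*(.030,.042),.045,(0,0,255)),(np.array([[-.026,.038],[-.015,.038],[-.015,.027],[-.026,.027]]),.041,(255,0,0))]:
        q=q@R.T+c
        uv=(proj(C,np.c_[q,np.full(4,z)])-[180,60]+.5)*2.2-.5
        cv2.polylines(v,[uv.round().astype(np.int32)],True,col,1,cv2.LINE_AA)
cv2.imwrite("pics/w37z.png",v)
```

```text
t 44.3 pos [ 0.5658 -0.1669  0.0809] yaw -0.96 | need cm [ 0.05 -0.01 -6.23] rx -0.0 ry -0.2 rz -0.04 | w 0.553 F [-0.5  0.2 -3.4] q7 0.44
```

View pics/w37z.png

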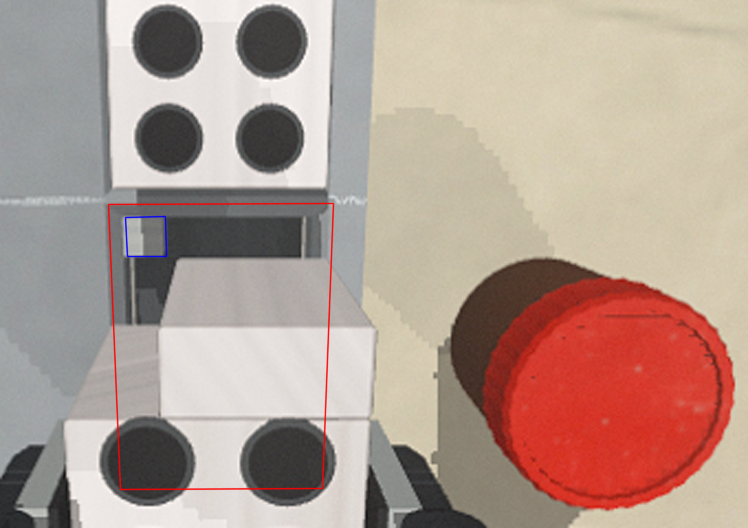

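Emit:
send_rows:
  motion: "0.04 0 -0.7 0 -0.1 0 1;0 0 -0.8 0 -0.1 0 1;0 0 -0.8 0 0 0 1;0 0 -0.5 0 0 0 1;0 0 0 0 0 0 1"

```text
t: 44.78
eef_pos: [0.5666, -0.167, 0.0508]
tool_rot: [0.001, 0.713, 0.701, 0.001]
contact_force: [-0.2, 0.3, -3.0]
gripper_width: 0.552
```

```bash
python3 -c "
from h import *
need(.5663,-.167,.0186,-1)"
```

```text
t 44.8 pos [ 0.5666 -0.167   0.0508] yaw -0.97 | need cm [-0.03 -0.   -3.22] rx -0.01 ry 0.13 rz -0.03 | w 0.552 F [-0.2  0.3 -3. ] q7 0.46
```

Emit:
send_rows:
  motion: "-0.03 0 -0.4 0 0.1 0 1;0 0 -0.4 0 0 0 1;0 0 -0.4 0 0 0 1;0 0 -0.3 0 0 0 1"

```text
t: 45.12
eef_pos: [0.5664, -0.1669, 0.0341]
tool_rot: [-0.0, 0.713, 0.701, 0.0]
contact_force: [0.4, 1.2, -3.2]
gripper_width: 0.549
```

Emit:
send_rows:
  motion: "0 0 -0.4 0 0 0 1;0 0 -0.4 0 0 0 1;0 0 -0.2 0 0 0 1"

```text
t: 45.37
eef_pos: [0.5665, -0.1669, 0.0229]
tool_rot: [-0.0, 0.713, 0.701, 0.0]
contact_force: [-0.2, 0.0, -3.3]
gripper_width: 0.555
```

Emit:
send_rows:
  motion: "0 0 -0.2 0 0 0 1;0 0 -0.15 0 0 0 1;0 0 -0.1 0 0 0 1"

```text
t: 45.62
eef_pos: [0.5664, -0.1669, 0.0183]
tool_rot: [-0.0, 0.713, 0.701, 0.0]
contact_force: [-5.4, 2.1, 15.4]
gripper_width: 0.551
```

Emit:
send_rows:
  motion: "0 0 0 0 0 0 0.33;0 0 0 0 0 0 0.33;0 0 0 0 0 0 0.33;0 0 0 0 0 0 0.33;0 0 1 0 0 0 0.33;0 0 2 0 0 0 0.33;0 0 3 0 0 0 0.33;-0.5 0 3.5 0 0 0 0.33;-1 -1 4 0 0 0 0.4;-1.5 -3 4 0 0 0 0.5;-1.5 -3.5 4 0 0 0 0.5;-1.5 -3.5 4 0 0 0 0.5;0 -1 2 0 0 0 0.5;0 0 0 0 0 0 0.5;0 0 0 0 0 0 0.5"

```text
t: 46.87
eef_pos: [0.5131, -0.2689, 0.2833]
tool_rot: [0.004, 0.713, 0.701, 0.002]
contact_force: [0.1, 0.4, -1.5]
gripper_width: 0.499
```

```bash
python3 zz.py w38 .498 -.272 .075 60; python3 -c "
from h import *
snap('top','t38');snap('side','s38')"
```

```text
t 46.9 pos [ 0.5131 -0.2689  0.2833] yaw -0.97 | need cm [ -1.51  -0.31 -20.83] rx 0.15 ry 0.52 rz 60.97 | w 0.499 F [ 0.1  0.4 -1.5] q7 0.52
```

View pics/w38.png

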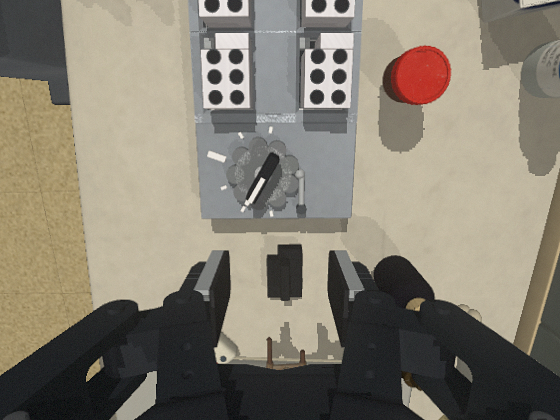

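View pics/s38.png

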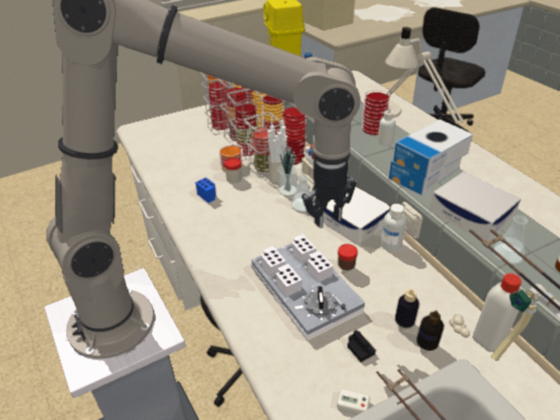

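Run:
```python
from h import *
im=cv2.imread("pics/w38.png")
cv2.imwrite("pics/w38d.png",cv2.resize(im[110:230,190:360],None,fx=4.5,fy=4.5,interpolation=cv2.INTER_CUBIC))
```

```text
(no output)
```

View pics/w38d.png

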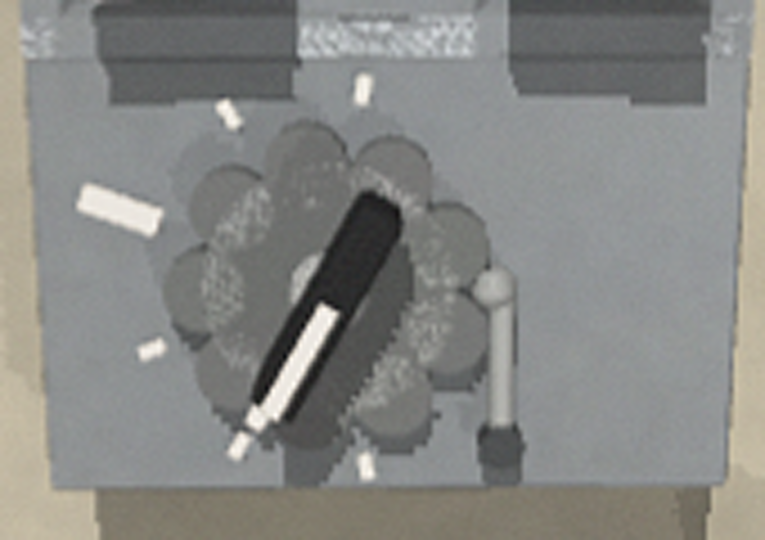

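Run:
```python
from h import *
o=np.load(f"pics/w38o.npy",allow_pickle=True).item(); C=cam("wrist",o)
Z=lambda p: (np.array(p,float)+.5)/4.5-.5+[190,110]
b=back(C,Z([(384,200),(272,408)]),.087)[:,:2]; d=b[0]-b[1]; print("bar",b,b.mean(0),np.linalg.norm(d),np.degrees(np.arctan2(d[1],d[0])))
def circ(P):
    r=least_squares(lambda v:np.hypot(P[:,0]-v[0],P[:,1]-v[1])-v[2],[.5,-.27,.04]); print("circ",r.x.round(4),(r.fun*1e3).round(1)); return r.x
m=back(C,Z([(363,90),(229,114),(152,349),(239,446),(367,466)]),.045)[:,:2]; c=circ(m)
print(np.degrees(np.arctan2(*(m-c[:2]).T[::-1])).round(1)%360)
l=back(C,Z([(308,160),(390,175),(452,245),(450,335),(392,400),(203,290),(240,205)]),.057)[:,:2]; circ(l)
```

```text
bar [[ 0.51199668 -0.24864764]
 [ 0.48424907 -0.29782889]] [ 0.49812288 -0.27323827] 0.05646879098256419 60.568707557265036
circ [ 0.4976 -0.2758  0.0505] [-0.   0.1 -0.1  0.1 -0. ]
[ 79.1 119.1 199.  239.3 279.5]
circ [ 0.4984 -0.2751  0.0324] [ 0.8  0.  -0.1 -0.3  0.2  0.4 -1. ]
```

Emit:
send_rows:
  motion: "-0.3 -0.1 -1.5 0 0.3 -4 0.5;-0.3 -0.1 -2.5 0 0.2 -6 0.5;-0.3 -0.1 -2.5 0 0 -6 0.5;-0.3 -0.1 -2.5 0 0 -6 0.5;-0.3 -0.1 -2.5 0 0 -6 0.5;0 0 -2 0 0 -2 0.5;0 0 0 0 0 0 0.5;0 0 0 0 0 0 0.5"

```text
t: 47.68
eef_pos: [0.4953, -0.259, 0.1312]
tool_rot: [-0.007, 0.872, 0.49, -0.008]
contact_force: [0.7, -1.1, 0.9]
gripper_width: 0.498
```

```bash
python3 zz.py w39 .498 -.2745 .035 -30.7
```

```text
t 47.7 pos [ 0.4953 -0.259   0.1312] yaw -31.35 | need cm [ 0.27 -1.55 -9.62] rx -0.3 ry -1.16 rz 0.65 | w 0.498 F [ 0.7 -1.1  0.9] q7 0.12
```

View pics/w39.png

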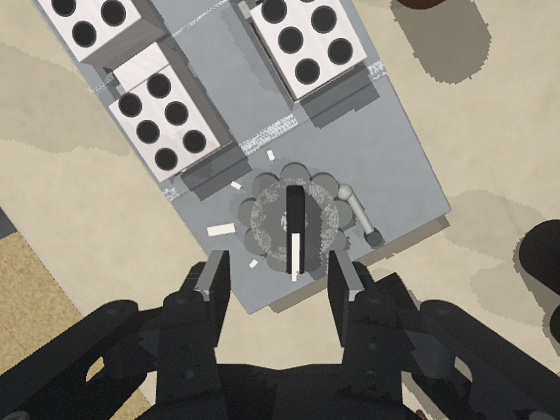

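Emit:
send_rows:
  motion: "0.2 -0.7 -0.8 -0.2 -0.6 0.4 0.5;0.1 -0.6 -1.5 -0.1 -0.5 0.2 0.5;0 -0.2 -2 0 0 0 0.5;0 0 -2 0 0 0 0.5;0 0 0 0 0 0 0.5;0 0 0 0 0 0 0.5"

```text
t: 48.23
eef_pos: [0.5055, -0.2736, 0.0735]
tool_rot: [0.003, 0.866, 0.501, 0.004]
contact_force: [-0.3, 0.1, 0.5]
gripper_width: 0.496
```

```bash
python3 zz.py w40 .498 -.2745 .035 -30.7
```

```text
t 48.2 pos [ 0.5055 -0.2736  0.0735] yaw -29.9 | need cm [-0.75 -0.09 -3.85] rx 0.1 ry 0.62 rz -0.8 | w 0.496 F [-0.3  0.1  0.5] q7 0.23
```

View pics/w40.png

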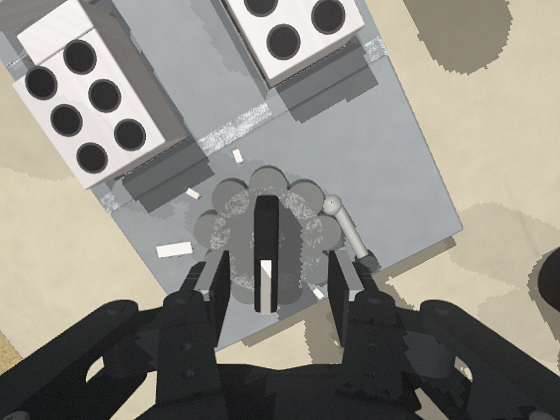

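Emit:
send_rows:
  motion: "-0.4 -0.05 0 0.1 0.4 -0.5 0.62;-0.35 0 -0.5 0 0.2 -0.3 0.62;0 0 -0.7 0 0 0 0.62;0 0 0 0 0 0 0.62;0 0 0 0 0 0 0.62"

```text
t: 48.7
eef_pos: [0.5005, -0.2747, 0.0655]
tool_rot: [0.002, 0.869, 0.495, 0.003]
contact_force: [-0.8, -0.1, -0.2]
gripper_width: 0.38
```

```bash
python3 zz.py w41 .498 -.2745 .035 -30.7
```

```text
t 48.7 pos [ 0.5005 -0.2747  0.0655] yaw -30.67 | need cm [-0.25  0.02 -3.05] rx 0.09 ry 0.38 rz -0.03 | w 0.38 F [-0.8 -0.1 -0.2] q7 0.23
```

View pics/w41z.png

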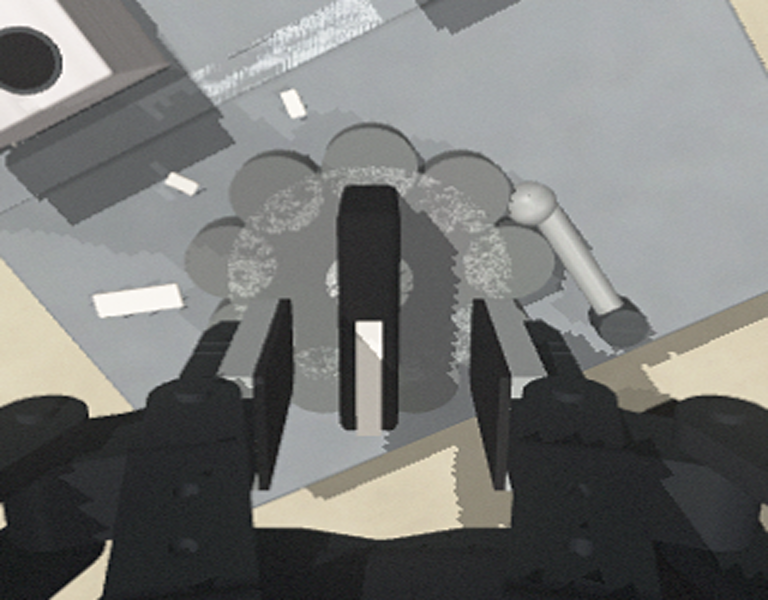

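Emit:
send_rows:
  motion: "-0.2 0 -0.5 0 0.3 0 0.62;0 0 -0.8 0 0 0 0.62;0 0 -0.7 0 0 0 0.62;0 0 -0.5 0 0 0 0.62;0 0 0 0 0 0 0.62"

```text
t: 49.17
eef_pos: [0.4983, -0.2743, 0.0379]
tool_rot: [0.001, 0.869, 0.495, 0.0]
contact_force: [0.1, -0.7, -0.3]
gripper_width: 0.38
```

```bash
python3 zz.py w42 .498 -.2745 .035 -30.7
```

```text
t 49.2 pos [ 0.4983 -0.2743  0.0379] yaw -30.63 | need cm [-0.03 -0.02 -0.29] rx 0.07 ry 0.05 rz -0.07 | w 0.38 F [ 0.1 -0.7 -0.3] q7 0.25
```

View pics/w42z.png

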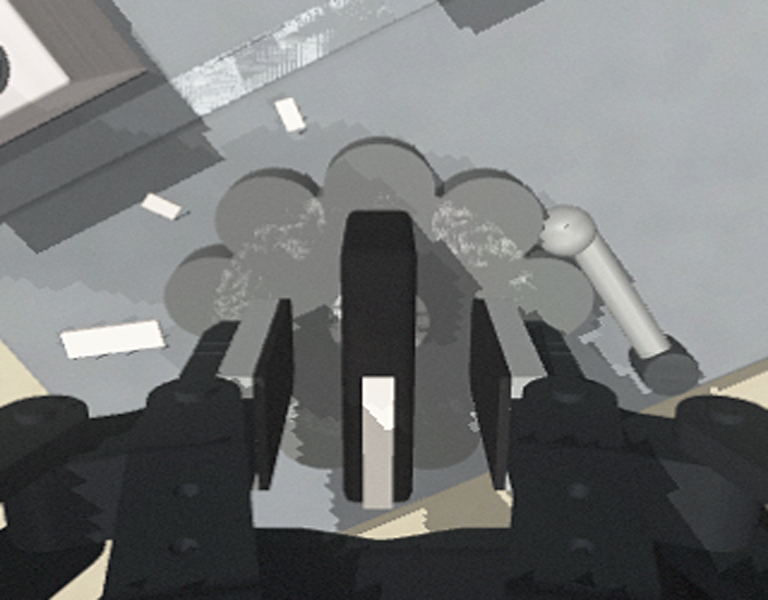

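Emit:
send_rows:
  motion: "0 0 -0.25 0 0 0 0.62;0 0 0 0 0 0 1;0 0 0 0 0 0 1;0 0 0 0 0 0 1;0 0 0 0 0 0 1;0 0 0 0 0 0 1"
  newtons: 30

```text
t: 49.72
eef_pos: [0.4978, -0.2743, 0.0356]
tool_rot: [0.0, 0.869, 0.495, -0.0]
contact_force: [-0.1, -0.4, -1.5]
gripper_width: 0.131
```

```bash
python3 -c "
from h import *
need(.498,-.2745,.035,-30.7)"
```

```text
t 49.7 pos [ 0.4978 -0.2743  0.0356] yaw -30.66 | need cm [ 0.02 -0.02 -0.06] rx 0.04 ry -0.01 rz -0.04 | w 0.131 F [-0.1 -0.4 -1.5] q7 0.25
```

Emit:
send_rows:
  motion: "0 0 0 0 0 -3 1;0 0 0 0 0 -4 1;0 0 0 0 0 -4 1;0 0 0 0 0 -4 1;0 0 0 0 0 -4 1"

```text
t: 50.13
eef_pos: [0.4981, -0.2746, 0.0356]
tool_rot: [0.001, 0.94, 0.34, 0.0]
contact_force: [0.8, 0.1, -3.2]
gripper_width: 0.133
```

```bash
python3 -c "
from h import *
need(.498,-.2745,.035,-110.7)"
```

```text
t 50.1 pos [ 0.4981 -0.2746  0.0356] yaw -50.27 | need cm [-0.01  0.01 -0.06] rx 0.1 ry 0.04 rz -60.43 | w 0.133 F [ 0.8  0.1 -3.2] q7 -0.02
```

Emit:
send_rows:
  motion: "0 0 0 0 0 -4.5 1;0 0 0 0 0 -4.5 1;0 0 0 0 0 -4.5 1;0 0 0 0 0 -4.5 1;0 0 0 0 0 -4.5 1;0 0 0 0 0 -4.5 1"

```text
t: 50.63
eef_pos: [0.4983, -0.2753, 0.0356]
tool_rot: [0.002, 0.995, 0.1, -0.0]
contact_force: [0.4, -0.8, -3.1]
gripper_width: 0.133
```

```bash
python3 -c "
from h import *
need(.498,-.2745,.035,-110.7)"
```

```text
t 50.6 pos [ 0.4983 -0.2753  0.0356] yaw -78.53 | need cm [-0.03  0.08 -0.06] rx 0.23 ry -0.0 rz -32.17 | w 0.133 F [ 0.4 -0.8 -3.1] q7 -0.4
```

Emit:
send_rows:
  motion: "0 0.05 0 0.1 0 -4.5 1;0 0 0 0 0 -4.5 1;0 0 0 0 0 -4.5 1;0 0 0 0 0 -4.5 1;0 0 0 0 0 -4.5 1"

```text
t: 51.05
eef_pos: [0.4983, -0.2758, 0.0356]
tool_rot: [0.002, 0.994, -0.105, -0.0]
contact_force: [-0.6, -1.5, -1.8]
gripper_width: 0.135
```

```bash
python3 -c "
from h import *
need(.498,-.2745,.035,-110.7)"
```

```text
t 51.0 pos [ 0.4983 -0.2758  0.0356] yaw -102.11 | need cm [-0.03  0.13 -0.06] rx 0.26 ry -0.08 rz -8.59 | w 0.135 F [-0.6 -1.5 -1.8] q7 -0.73
```

Emit:
send_rows:
  motion: "0 0.05 0 0.1 0 -3.5 1;0 0 0 0 0 -2.5 1;0 0 0 0 0 -1 1;0 0 0 0 0 0 1;0 0 0 0 0 0 1"

```text
t: 51.47
eef_pos: [0.4982, -0.276, 0.0356]
tool_rot: [0.003, 0.985, -0.17, -0.001]
contact_force: [0.1, -0.2, -0.8]
gripper_width: 0.132
```

```bash
python3 zz.py w43 .498 -.2745 .035 -110.7
```

```text
t 51.5 pos [ 0.4982 -0.276   0.0356] yaw -109.58 | need cm [-0.02  0.15 -0.06] rx 0.27 ry -0.14 rz -1.12 | w 0.132 F [ 0.1 -0.2 -0.8] q7 -0.83
```

View pics/w43.png

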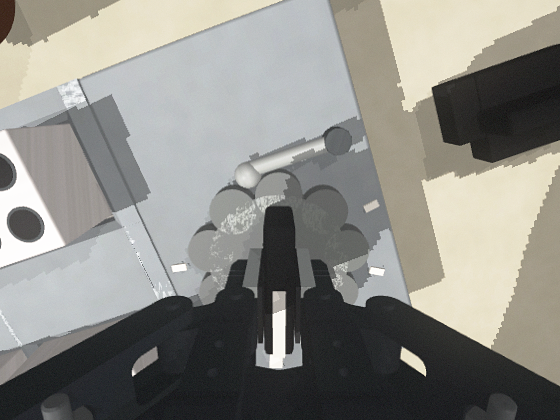

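Emit:
send_rows:
  motion: "0 0 0 0 0 -1 1;0 0 0 0 0 0 1;0 0 0 0 0 0 0.6;0 0 0 0 0 0 0.6;0 0 0 0 0 0 0.6;0 0 0 0 0 0 0.6;0 0 0.5 0 0 0 0.6;0 0 1.5 0 0 0 0.6;0 0 2.5 0 0 0 0.6;0 0 3.5 0 0 0 0.6;0 0 4 0 0 0 0.6;0 -0.5 4 0 0 3 0.6;0 -1 4 0 0 4 0.6;0 -1 2 0 0 4 0.6;0 0 0 0 0 0 0.6;0 0 0 0 0 0 0.6"

```text
t: 52.85
eef_pos: [0.4938, -0.3028, 0.2736]
tool_rot: [0.004, 0.997, -0.081, -0.0]
contact_force: [-0.3, 1.2, 0.1]
gripper_width: 0.402
```

```bash
python3 zz.py w44 .5 -.4 .3 -1; python3 -c "
from h import *
snap('top','t44');snap('side','s44')"
```

```text
t 52.9 pos [ 0.4938 -0.3028  0.2736] yaw -99.34 | need cm [ 0.62 -9.72  2.64] rx 0.49 ry -0.07 rz -81.66 | w 0.402 F [-0.3  1.2  0.1] q7 -0.88
```

View pics/w44.png

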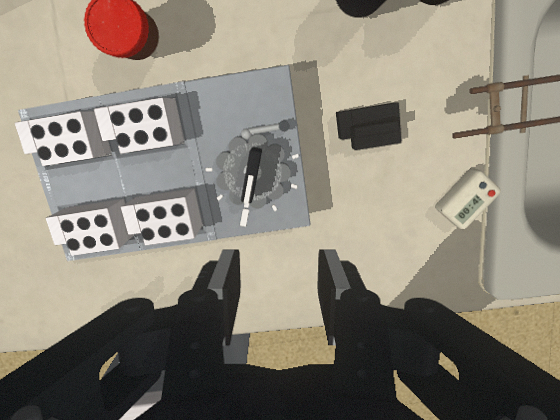

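View pics/s44.png

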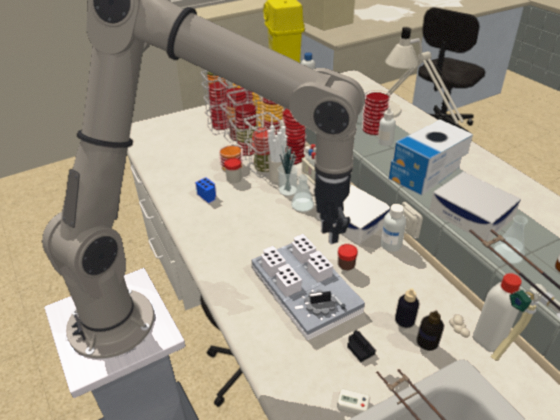

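Run:
```python
from h import *
o=np.load(f"pics/w44o.npy",allow_pickle=True).item(); C=cam("wrist",o)
im=cv2.imread("pics/w44.png")
f=2.4; v=cv2.resize(im[55:270,10:320],None,fx=f,fy=f,interpolation=cv2.INTER_CUBIC)
for c in [(.4645,-.0797),(.5675,-.0815),(.463,-.166),(.5664,-.167)]:
    uv=(proj(C,blockpts((*c,np.radians(-.9)),.080))-[10,55]+.5)*f-.5
    cv2.polylines(v,[uv.round().astype(np.int32)],True,(0,0,255),1,cv2.LINE_AA)
cv2.imwrite("pics/w44z2.png",v)
```

```text
(no output)
```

View pics/w44z2.png

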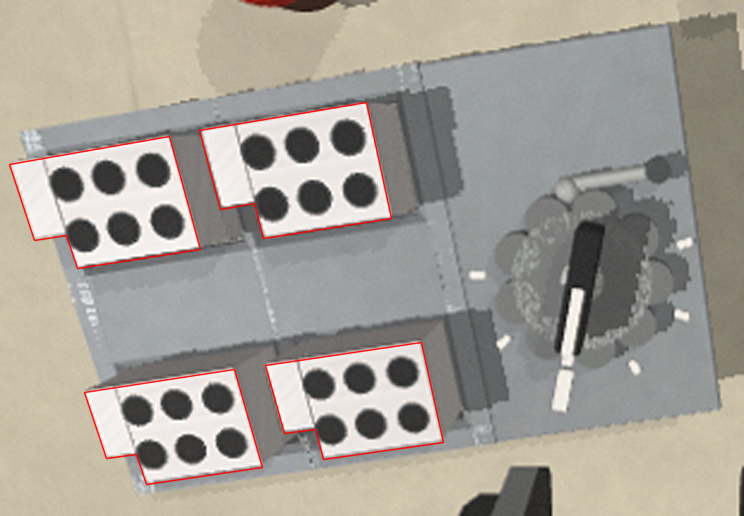

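```bash
python3 -c "
from h import *
o=get_obs(); C=cam('wrist',o)
f=2.4
p=(np.array([(593,226),(568,352),(580,222)])+.5)/f-.5+[10,55]
b=back(C,p,.087)[:,:2]; d=b[1]-b[0]; print(np.degrees(np.arctan2(d[1],d[0])), o['joint_vel'].round(3), o['t'])
print(hand_in())"
```

```text
158.51134462266194 [ 0.     0.02  -0.019  0.017 -0.002 -0.001  0.004] 53.0
the job is handed in; nothing more can be done
None
```

The job is handed in, at about 53 s on the robot's clock; no verdict was reported.

**What I did**
- **Blank:** I took it out of the back right pocket and set it flat, rib up, on the worktop about 5 cm beyond the bath's right end.
- **Blocks:** All four aluminium blocks are in pockets of their own. I left the blue look-alike, the flask and the jar where they were.
- **Dial:** I turned it two stops clockwise, from the second stop to the long white mark, and let go.

**Last checks**
- **Seating:** In the last wrist picture, the outlines expected for fully seated blocks (tops 80 mm above the worktop) match all four blocks.
- **Dial:** The pointer lines up with the long mark. I measured it at about 158.5°, against about 159.2° expected.
- **Blank and gripper:** The blank lies clear of the bath, and the gripper is open and well clear of everything.

**What went wrong or disagreed**
- **Finger length:** The fingertips sit about 3 cm short of the reported tool point. My first two attempts on the blank closed on nothing because of this. I found the offset by a light touch on the rib and allowed for it from then on.
- **Knocked block:** One block had moved about 3 cm since my first measurement, so I measured it again before gripping it.
- **Seating force:** The first block was pressed home with about 84 N at the wrist, under the 120 N limit. I used gentler steps for the others, which peaked at about 35 N.

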